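Set a small shelf riser up for gluing

ROBOT

A 6-joint arm with a two-finger parallel gripper is mounted at the origin on the work surface. World frame = base frame: x ahead of the robot, y to its left, z up, the work surface at z = 0. Lengths are in mm, angles in rad, forces in N, time in s.
With the tool pointing down it reaches from about 400 to 825 mm from the base axis. Payload 7 kg.
Tool frame: the origin (TCP) lies on the centre line of the jaws, within the pads' length; the fingertips stand 25 mm ahead of it and the grasp point (between the pads) lies 6 mm ahead of it; z points along the fingers, y is the line along which they close (so a half turn about z gives the same grasp; the last joint's range is limited). The gripper opens to 85 mm and grips with 20 to 120 N. Pads are 22 mm wide; open, the fingers measure 114 mm over their backs; the gripper's body (76 mm by 85 mm) begins 54 mm behind the grasp point. The pads swing forward as they close: fully open they stand 13 mm farther back than shut.
Start: joints at [-0.961, 0.359, 0.012, 0, -1.224, -0.288], TCP at [213.459, -640.336, 256.302] pointing down, gripper open.
Joint ranges: [-3.07, 3.07], [-1.43, 2.12], [-1.02, 1.25], [-3.03, 1.67], [-3.05, -0], [-3.03, 3.03]. Speed limits (rad/s): [2.39, 2.39, 3.01, 3.14, 3.14, 3.14].

INTERFACE

Orientations are given as a 3x3 rotation matrix whose columns are the frame's x, y, z axes.
In Python, from rig import r gives the robot as it stands.
- The arm moves only by the tool play_rows, never from a script. Its argument "deltas" is a list of rows, each a list of 7 numbers: the shift along the world's x, y, z in m, then the turn, a rotation vector about the world's x, y, z in degrees, then the finger opening in m, from 0 to 0.0854. In form: [[dx, dy, dz, ax, ay, az, gripper], ...]. A call has 1 to 5 rows; each row shifts and turns the commanded pose from where the row before left it; what a row does not reach is not made up. A row lasts 1/12 s, in which the tool goes at most 41.7 mm and 7.16 degrees, less where a joint would pass 70% of its speed; a pose out of reach is approached as far as the arm can. A call with a gripper value outside its range is refused whole. The fingers move at their own pace and stop on an object; "newtons" is the grip in N (left out, the last holds). Time passes only in rows, so rows that do not move let the fingers close. It gives the time, the measured TCP pose, the force, the opening and the grip force at its end, in the units of the state.
- r.get_obs(): the state, without advancing time (a new reading comes with each control period).
- r.snapshot(name): name is "side" or "top" or "wrist"; returns a dict with "image" (420x560x3 uint8, blue, green, red), "range_z" (420x560 float32, mm along the optical axis (not along the pixel's ray), 0 where there is no reading), "mtx" (3x3 intrinsics, pixels), "world_from_camera" (4x4, takes a point from camera to world coordinates). Camera axes: x right, y down, z forward; pixel columns grow to the right and rows downward; lengths in mm; the calibration is good to about 2 mm. A picture is of the moment at which its call begins.
- r.sign_off(): hands the job in; it is judged then, once.
The state is a dict: "t": time; "q": joint angles; "dq": joint speeds; "tau": joint torques, N m; "tcp_pos": TCP position; "orientation": TCP orientation; "force": force on the tool from outside, world axes, zero at the start; "torque": the same for the moment, N m; "opening": finger opening in mm; "gripper_force": force on a finger pad.
Only numpy, scipy, OpenCV 4.12 (cv2) and the standard library are available. Lean on these libraries where they do the work, as an engineer would, in place of code of your own. Each camera call takes 0.05 s, during which the arm holds its last target. There are 200 camera calls.

TASK

Set the little shelf riser up on its plywood base for gluing: stand the wide leg upright on the wide pad and the narrow leg upright on the narrow pad, each centred and square on its pad, then lay the shelf flat on top of both legs, centred over the base and running along it, and stand the round steel weight on top of the shelf at its middle, between the legs. Stand the glue bottle upright in the middle of the black drip tray. Leave everything standing still and let go.

Things in the scene. Friction and masses are not known exactly. Their poses are not given: they have to be found in the camera images.
- wide_leg_mid (a point): Centre of the wide leg: a loose bare-pine block standing upright, 72 mm along its x, 32 mm along its y (its thickness, the way to grip it), 60 mm tall along z; point half-way up, 30 mm over its underside.
- narrow_leg_mid (a point): Centre of the narrow leg: a loose bare-pine block standing upright, as tall and thick as the wide leg but narrower: 44 mm along its x, 32 mm along its y (the way to grip it), 60 mm tall; point half-way up, 30 mm over its underside.
- shelf_mid (a point): Centre of the shelf: a loose flat pine board lying on the bench, 200 mm long along its y, 54 mm wide along its x (the way to grip it), 12 mm thick; point at mid-thickness, 6 mm over its underside.
- weight_mid (a point): Centre of the round weight: a loose dark steel cylinder standing upright, 44 mm in diameter with straight sides up to 38 mm, a bevel and a small raised boss on top, 46 mm tall in all, about 0.5 kg; point on its axis, 23 mm over its underside.
- glue_mid (a point): Centre of the glue bottle: a loose white round bottle with a paper label and an orange nozzle, standing upright, 48 mm in diameter with straight sides up to 72 mm, then tapering to the nozzle tip at 100 mm; point on its axis, 50 mm over its underside. It is best gripped 45 to 65 mm over its underside.
- base_mid (a point): Centre of the top face of the base: a fixed plywood panel flat on the bench, 240 mm long along its y, 90 mm wide along its x, 9 mm thick. It carries the two pads, whose centres lie on its long centre line, 70 mm either side of this point; which pad is at which end changes.
- wide_pad_mid (a point): Centre of the top face of the wide pad: a thin dark wooden plate fixed on the base, 80 mm along its x (across the base), 40 mm along its y, 4 mm thick; its top is 13 mm over the bench. The wide leg's footprint fits it with 4 mm to spare all round.
- narrow_pad_mid (a point): Centre of the top face of the narrow pad: a thin dark wooden plate fixed on the base, 52 mm along its x (across the base), 40 mm along its y, 4 mm thick; its top is 13 mm over the bench. The narrow leg's footprint fits it with 4 mm to spare all round.
- tray_mid (a point): Centre of the inner floor of the drip tray: a fixed square black plastic tray on the bench, 90 mm by 90 mm outside, walls 3 mm thick and 14 mm high over the bench; the floor is 3 mm over the bench.
Mind the look-alikes: they are no part of the job. There is more than one size of the part that bears tray_mid; the job needs the middle-sized.

How it is judged:
By the outcome, as a careful person would: the job done as asked, in the order asked, and still so for the second after the job is handed in, with the robot touching nothing.
It also fails if it takes over 128 s, if anything falls off the work surface, if the arm or the gripper's body presses on something with over 40 N, if the wrist force passes 120 N, or if a joint passes its speed limit or range.

## Working session

There is one attempt and no reset: what is moved stays moved. The work goes in short steps, Python scripts to look and compute and a tool call to move; the robot and the scene stay as the last step left them, time stands still between calls to the robot, and variables do not carry over. Pictures are saved under pics/ and viewed, at most 14 in all, crops included, and the job is handed in when it is done.

Besides the shell and the picture viewer there is one more tool, called after ">>>" as name(argument=value, ...), one argument or row to a line, values as JSON. play_rows: Moves the arm, as the interface text tells. Its arguments: {"type":"object","properties":{"deltas":{"type":"array","items":{"type":"array","items":{"type":"number"}}},"newtons":{"type":"number"}},"required":["deltas"]}

```bash
mkdir -p pics; ls; python3 - <<'E'
from rig import r
import cv2,numpy as np,pickle
d={}
for n in ("top","side"):
    s=r.snapshot(n); d[n]=s; cv2.imwrite(f"pics/{n}0.png",cv2.resize(s["image"],(784,588)))
    print(n,s["mtx"].round(1).tolist(),s["world_from_camera"].round(3).tolist())
pickle.dump(d,open("d0.pkl","wb"))
print(r.get_obs())
E
```

```text
pics
top [[381.0, 0.0, 288.2], [0.0, 381.0, 208.2], [0.0, 0.0, 1.0]] [[0.023, -0.993, 0.112, 338.06], [-1.0, -0.023, 0.005, -10.565], [-0.003, -0.112, -0.994, 1001.504], [0.0, 0.0, 0.0, 1.0]]
side [[539.9, 0.0, 279.7], [0.0, 539.9, 208.7], [0.0, 0.0, 1.0]] [[-0.749, -0.418, 0.515, -186.721], [-0.663, 0.471, -0.582, 699.009], [0.001, -0.777, -0.629, 858.006], [0.0, 0.0, 0.0, 1.0]]
{'t': 0.1, 'q': array([-9.60896200e-01,  3.59306879e-01,  1.11920569e-02, -2.77477671e-04,
       -1.22407972e+00, -2.88086723e-01]), 'dq': array([-0.00030161, -0.00034455,  0.0020486 ,  0.001068  , -0.00055703,
       -0.00050098]), 'tau': array([-2.01338531e-03, -5.84765339e+01,  2.94110924e+01,  6.95458308e+00,
       -3.15900616e-03, -4.13854551e-07]), 'tcp_pos': array([ 213.34699382, -640.01390135,  255.48645047]), 'orientation': array([[-9.48693254e-01, -3.16197351e-01, -5.86953704e-04],
       [-3.16197861e-01,  9.48692381e-01,  1.29558943e-03],
       [ 1.47176561e-04,  1.41471046e-03, -9.99998988e-01]]), 'force': array([ 0.43974289, -0.20125829,  0.45245581]), 'torque': array([-0.01521362,  0.00482749, -0.02073539]), 'gripper_force': 0.0, 'opening': 85.1618788124094}
```

View pics/top0.png

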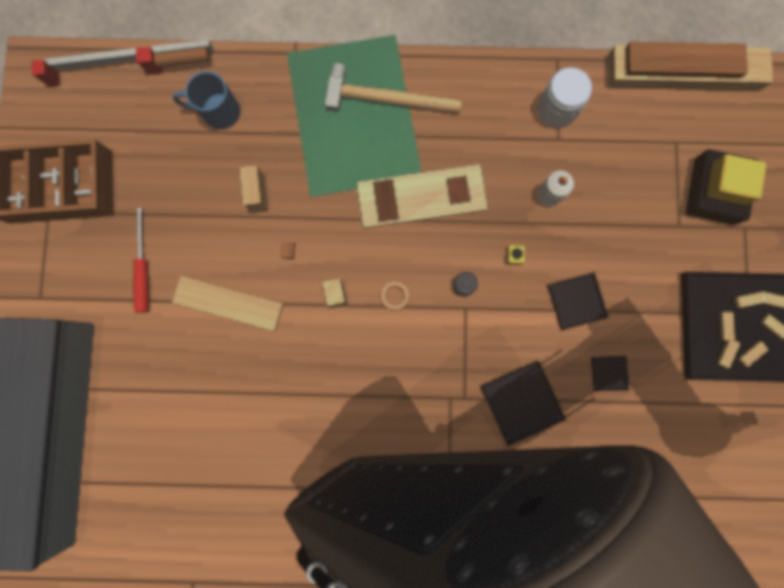

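View pics/side0.png

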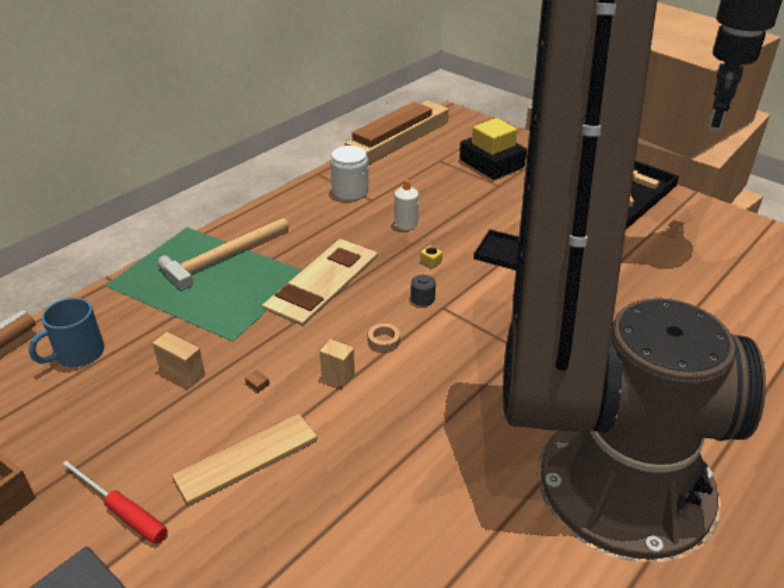

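The top view gives these pixels:
- Base: (422,195), with the wide pad at (386,200) and the narrow pad at (458,190).
- Wide leg (251,187), narrow leg (333,292), shelf (227,303), weight (465,284), glue (560,185).
- Tray candidates: (577,301), about 50 px; (523,402), about 66 px; (610,373), about 36 px. The tray with offcuts at (735,325) isn't a candidate. The middle-sized one is (577,301).
- Look-alikes: the jar (568,95) for glue, the ring (395,295) and yellow block (516,254) for the weight, and the brown chip (288,250) for a pad or leg.

```bash
cat > h.py <<'E'
import numpy as np,cv2
def world(s):
    K=s["mtx"];Z=s["range_z"];v,u=np.mgrid[:Z.shape[0],:Z.shape[1]]
    P=np.stack([(u-K[0,2])/K[0,0]*Z,(v-K[1,2])/K[1,1]*Z,Z],-1)
    T=s["world_from_camera"];W=P@T[:3,:3].T+T[:3,3];W[Z==0]=np.nan
    return W
def ray(s,uv,z):
    "pixel(s) -> world xy on plane z"
    K=s["mtx"];T=s["world_from_camera"];uv=np.atleast_2d(uv).astype(float)
    d=np.c_[(uv-K[:2,2])/[K[0,0],K[1,1]],np.ones(len(uv))]@T[:3,:3].T
    return T[:2,3]+d[:,:2]*((z-T[2,3])/d[:,2])[:,None]
def comp(mask,seed):
    n,l=cv2.connectedComponents(mask.astype(np.uint8),connectivity=4)
    u,v=seed; w=l[v-3:v+4,u-3:u+4]; w=w[w>0]
    return l==np.bincount(w).argmax() if len(w) else np.zeros_like(mask)
def rect(s,m,z):
    "min-area rect in world of mask m lying on plane z: centre, sizes, angle deg of long side"
    v,u=np.nonzero(m); p=ray(s,np.c_[u,v],z).astype(np.float32)
    c,(a,b),t=cv2.minAreaRect(p)
    if a<b: a,b,t=b,a,t+90
    t=(t+90)%180-90
    return np.round([*c,a,b,t,*p.mean(0)],1)
E
python3 - <<'E'
import pickle;from h import *
d=pickle.load(open("d0.pkl","rb"));s=d["top"];W=world(s);Z=W[...,2]
f=lambda x,y:(int(x/1.4),int(y/1.4))
print("bench z",np.nanmedian(Z[230:260,180:300]))
for n,p,z,lo,hi in [("wide",(250,178),60,52,68),("narrow",(333,288),60,52,68),("shelf",(227,303),12,6.5,18),("weight",(465,282),38,33,52),("glue",(560,180),72,66,110),("base",(422,197),9,5,20)]:
    m=comp((Z>lo)&(Z<hi),f(*p)); print(n,m.sum(),np.nanmedian(Z[m]) if m.any() else 0,rect(s,m,z) if m.any() else 0)
g=s["image"].max(2)
for n,p,z,t in [("wp",(386,200),13,130),("np",(458,190),13,130),("tray",(577,301),10,60),("trayL",(523,402),14,60),("trayS",(610,373),14,60)]:
    m=comp(g<t,f(*p)); print(n,m.sum(),np.nanmedian(Z[m]),rect(s,m,z) if m.any() else 0,g[f(*p)[1],f(*p)[0]])
y=s["image"][40:240,90:450];cv2.imwrite("pics/crop1.png",cv2.resize(y,(800,444),interpolation=cv2.INTER_CUBIC))
E
```

```text
bench z -0.333662641174044
wide 359 59.36536736150879 [631.7 277.4  73.5  33.3   8.8 631.5 277.5]
narrow 227 59.537174034708414 [440.1 119.2  44.4  32.   14.  440.  119.2]
shelf 1565 11.700966694171825 [420.3 322.6 200.6  53.8  75.9 420.3 322.8]
weight 231 40.88933408933951 [ 464.9 -119.2   41.2   40.8    0.7  464.4 -118.9]
glue 284 77.57206096958771 [ 6.439e+02 -2.817e+02  4.680e+01  4.520e+01 -4.000e-01  6.435e+02
 -2.815e+02]
base 2846 8.991393125057186 [634.5 -36.3 239.   90.3 -80.2 634.4 -35.6]
wp 78451 45.51783183329826 [ 440.9   20.9 1509.6 1027.5  -88.6  285.9  -79.1] 97
np 237 12.196007348322723 [ 647.1 -103.6   48.6   36.2    8.7  646.8 -103.9] 112
tray 996 2.1983670545952236 [ 439.4 -330.7   89.1   82.1  -73.4  438.9 -330.9] 56
trayL 2083 3.542220588680948 [ 250.4 -227.1  117.8  115.6  -64.9  250.  -226.6] 39
trayS 576 1.429901281964021 [ 308.6 -385.1   64.7   58.3  -86.1  308.6 -385.2] 37
```

View pics/crop1.png

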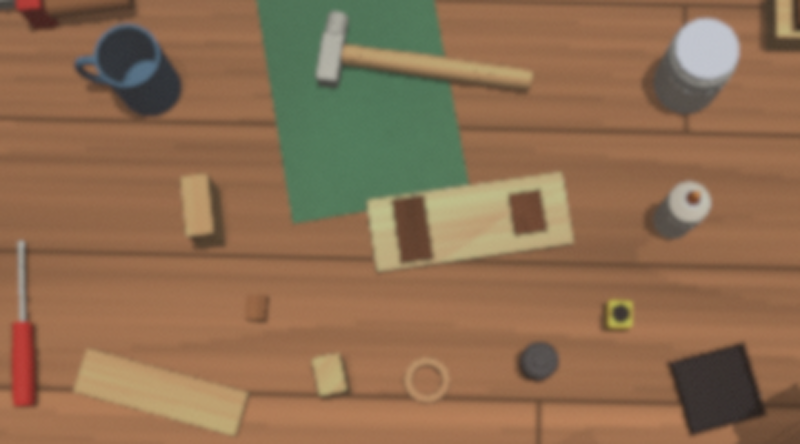

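The crop confirms the parts. The wide leg (198,205) is the long block, the narrow leg is (330,375), the wide pad (412,228) and the narrow pad (527,212). The medium tray is at (716,388), measured at 89 mm. All sizes match, so I'm moving over the wide leg.

>>> play_rows(
  deltas=[
    [0.0167, 0.0367, 0, 0, 0, -0.384, 0.085],
    [0.0167, 0.0367, 0, 0, 0, -0.384, 0.085],
    [0.0167, 0.0367, 0, 0, 0, -0.384, 0.085],
    [0.0167, 0.0367, 0, 0, 0, -0.384, 0.085],
    [0.0167, 0.0367, 0, 0, 0, -0.384, 0.085],
  ],
  newtons=40,
)

```text
t: 0.52
tcp_pos: [297.1, -455.1, 255.8]
orientation: [[-0.959, -0.283, -0.001], [-0.283, 0.959, 0.001], [0.0, 0.001, -1.0]]
force: [0.7, -0.1, 0.1]
opening: 85.0
gripper_force: 0.0
```

>>> play_rows(
  deltas=[
    [0.0167, 0.0367, 0, 0, 0, -0.384, 0.085],
    [0.0167, 0.0367, 0, 0, 0, -0.384, 0.085],
    [0.0167, 0.0367, 0, 0, 0, -0.384, 0.085],
    [0.0167, 0.0367, 0, 0, 0, -0.384, 0.085],
    [0.0167, 0.0367, 0, 0, 0, -0.384, 0.085],
  ],
)

```text
t: 0.93
tcp_pos: [380.6, -271.4, 256.3]
orientation: [[-0.968, -0.251, 0.0], [-0.251, 0.968, 0.0], [-0.0, 0.0, -1.0]]
force: [1.4, -0.2, -0.5]
opening: 84.9
gripper_force: 0.0
```

>>> play_rows(
  deltas=[
    [0.0167, 0.0367, 0, 0, 0, -0.384, 0.085],
    [0.0167, 0.0367, 0, 0, 0, -0.384, 0.085],
    [0.0167, 0.0367, 0, 0, 0, -0.384, 0.085],
    [0.0167, 0.0367, 0, 0, 0, -0.384, 0.085],
    [0.0167, 0.0367, 0, 0, 0, -0.384, 0.085],
  ],
)

```text
t: 1.35
tcp_pos: [464.1, -87.8, 256.4]
orientation: [[-0.976, -0.219, 0.0], [-0.219, 0.976, 0.0], [-0.0, 0.0, -1.0]]
force: [1.4, -0.2, -0.2]
opening: 85.2
gripper_force: 0.0
```

>>> play_rows(
  deltas=[
    [0.0167, 0.0367, 0, 0, 0, -0.384, 0.085],
    [0.0167, 0.0367, 0, 0, 0, -0.384, 0.085],
    [0.0167, 0.0367, 0, 0, 0, -0.384, 0.085],
    [0.0167, 0.0367, 0, 0, 0, -0.384, 0.085],
    [0.0167, 0.0367, 0, 0, 0, -0.384, 0.085],
  ],
)

```text
t: 1.77
tcp_pos: [547.6, 95.7, 256.2]
orientation: [[-0.982, -0.187, -0.0], [-0.187, 0.982, 0.0], [0.0, 0.0, -1.0]]
force: [1.3, -0.8, 0.9]
opening: 85.2
gripper_force: 0.0
```

>>> play_rows(
  deltas=[
    [0.0167, 0.0367, 0, 0, 0, -0.384, 0.085],
    [0.0167, 0.0367, 0, 0, 0, -0.384, 0.085],
    [0.0167, 0.0367, 0, 0, 0, -0.384, 0.085],
    [0.0167, 0.0367, 0, 0, 0, -0.384, 0.085],
    [0.0167, 0.0367, 0, 0, 0, -0.384, 0.085],
  ],
)

```text
t: 2.18
tcp_pos: [631.3, 279.0, 255.8]
orientation: [[-0.988, -0.153, -0.001], [-0.153, 0.988, -0.0], [0.001, -0.0, -1.0]]
force: [0.0, -0.5, -0.1]
opening: 85.1
gripper_force: 0.0
```

```bash
cat >> h.py <<'E'
def st(r):
    o=r.get_obs();R=o["orientation"]
    print("t",round(o["t"],2),"tcp",o["tcp_pos"].round(1),"yang",round(np.degrees(np.arctan2(R[1,1],R[0,1])),2),"zax",R[:,2].round(4),"F",o["force"].round(1),"open",round(o["opening"],1),"grip",round(o["gripper_force"],1),"q6",o["q"][5].round(2))
    return o
E
python3 - <<'E'
from rig import r;from h import *
st(r);s=r.snapshot("wrist");cv2.imwrite("pics/w1.png",s["image"]);W=world(s);Z=W[...,2]
print(s["mtx"].round(1).tolist(),s["world_from_camera"].round(2).tolist())
m=(Z>52)&(Z<68)
n,l,stt,c=cv2.connectedComponentsWithStats(m.astype(np.uint8))
for i in range(1,n):
    if stt[i,4]>500: print(stt[i],rect(s,l==i,60))
E
```

```text
t 2.18 tcp [631.3 279.  255.8] yang 98.83 zax [-6.e-04 -3.e-04 -1.e+00] F [ 0.  -0.5 -0.1] open 85.1 grip 0.0 q6 -2.11
[[355.3, 0.0, 277.7], [0.0, 355.3, 209.2], [0.0, 0.0, 1.0]] [[-0.15, 0.95, 0.26, 565.93], [0.99, 0.15, 0.04, 269.58], [-0.0, 0.26, -0.96, 373.77], [0.0, 0.0, 0.0, 1.0]]
[ 258  152   37   78 2729] [634.5 278.5  71.1  31.8   8.9 633.6 278.3]
[293 322  72  41 643] [778.2 351.2  73.9  38.  -66.9 771.9 349.6]
```

View pics/w1.png

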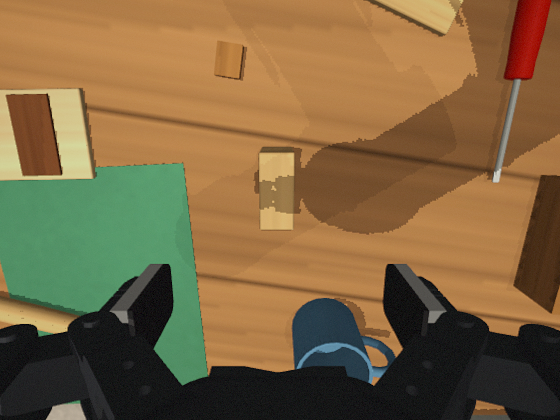

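The wrist picture shows the leg at (277,190), which puts it at (634.5, 278.5), against (631.7, 277.4) from the top camera. I'm going down to grip it. The mug at (330,340) is clear.

>>> play_rows(
  deltas=[
    [0.0028, -0.0005, -0.036, 0, 0, 0, 0.085],
    [0, 0, -0.036, 0, 0, 0, 0.085],
    [0, 0, -0.036, 0, 0, 0, 0.085],
    [0, 0, -0.036, 0, 0, 0, 0.085],
    [0, 0, -0.036, 0, 0, 0, 0.085],
  ],
)

```text
t: 2.65
tcp_pos: [633.3, 276.4, 74.4]
orientation: [[-0.988, -0.154, -0.0], [-0.154, 0.988, -0.0], [0.0, -0.0, -1.0]]
force: [0.4, 0.3, -0.6]
opening: 85.3
gripper_force: 0.0
```

>>> play_rows(
  deltas=[
    [0, 0, -0.024, 0, 0, 0, 0.085],
    [0, 0, -0.012, 0, 0, 0, 0.06],
    [0, 0, 0, 0, 0, 0, 0.04],
    [0, 0, 0, 0, 0, 0, 0.02],
    [0, 0, 0, 0, 0, 0, 0.02],
  ],
)

```text
t: 3.07
tcp_pos: [634.9, 277.4, 42.3]
orientation: [[-0.988, -0.154, 0.002], [-0.154, 0.988, 0.001], [-0.003, 0.001, -1.0]]
force: [0.5, -0.5, 0.5]
opening: 37.9
gripper_force: 0.0
```

>>> play_rows(
  deltas=[
    [0, 0, 0, 0, 0, 0, 0.02],
    [0, 0, 0, 0, 0, 0, 0.02],
    [0, 0, 0, 0, 0, 0, 0.02],
    [0, 0, 0, 0, 0, 0, 0.02],
    [0, 0, 0, 0, 0, 0, 0.02],
  ],
)

```text
t: 3.48
tcp_pos: [634.9, 277.5, 42.7]
orientation: [[-0.988, -0.154, 0.003], [-0.154, 0.988, 0.002], [-0.003, 0.001, -1.0]]
force: [-0.4, 0.6, 6.5]
opening: 31.5
gripper_force: 40.5
```

>>> play_rows(
  deltas=[
    [0, 0, 0.02, 0, 0, 0, 0.02],
    [0, 0, 0.035, 0, 0, 0, 0.02],
    [0, 0, 0.04, 0, 0, 0, 0.02],
    [0, 0, 0.04, 0, 0, 0, 0.02],
    [-0.0015, -0.025, 0.03, 0, 0, 0.2, 0.02],
  ],
)

```text
t: 3.9
tcp_pos: [633.2, 254.6, 209.5]
orientation: [[-0.987, -0.16, 0.004], [-0.16, 0.987, 0.002], [-0.004, 0.002, -1.0]]
force: [1.2, -0.1, -0.5]
opening: 31.1
gripper_force: 39.8
```

>>> play_rows(
  deltas=[
    [-0.0015, -0.025, 0.03, 0, 0, 0.2, 0.02],
    [-0.0015, -0.033, 0.019, 0, 0, 0.2, 0.02],
    [-0.0015, -0.041, 0, 0, 0, 0.2, 0.02],
    [-0.0015, -0.041, 0, 0, 0, 0.2, 0.02],
    [-0.0015, -0.041, 0, 0, 0, 0, 0.02],
  ],
)

```text
t: 4.32
tcp_pos: [624.2, 69.2, 255.7]
orientation: [[-0.985, -0.172, 0.002], [-0.172, 0.985, 0.001], [-0.002, 0.001, -1.0]]
force: [1.9, 0.2, -1.2]
opening: 31.4
gripper_force: 39.8
```

>>> play_rows(
  deltas=[
    [-0.0015, -0.03, 0, 0, 0, 0, 0.02],
    [-0.0015, -0.009, 0, 0, 0, 0, 0.02],
    [0, 0, 0, 0, 0, 0, 0.02],
  ],
)

```text
t: 4.57
tcp_pos: [621.2, 29.0, 255.2]
orientation: [[-0.986, -0.168, 0.001], [-0.168, 0.986, 0.0], [-0.001, 0.0, -1.0]]
force: [-0.7, 1.2, -1.4]
opening: 31.8
gripper_force: 39.9
```

```bash
python3 - <<'E'
from rig import r;from h import *
o=st(r);print(o["q"].round(2));s=r.snapshot("wrist");im=s["image"];cv2.imwrite("pics/w2.png",im);W=world(s);Z=W[...,2]
m=(Z>5)&(Z<20)
n,l,stt,c=cv2.connectedComponentsWithStats(m.astype(np.uint8))
for i in range(1,n):
    if stt[i,4]>1500: print(stt[i],rect(s,l==i,9)); b=l==i
hsv=cv2.cvtColor(im,cv2.COLOR_BGR2HSV)
m=(cv2.morphologyEx(b.astype(np.uint8),cv2.MORPH_CLOSE,np.ones((9,9)))>0)&(im[...,1]<110)
n,l,stt,c=cv2.connectedComponentsWithStats(m.astype(np.uint8))
for i in range(1,n):
    if stt[i,4]>300: print("pad",stt[i],rect(s,l==i,13))
E
```

```text
t 4.57 tcp [621.2  29.  255.2] yang 99.65 zax [ 9.e-04  4.e-04 -1.e+00] F [-0.7  1.2 -1.4] open 31.8 grip 39.9 q6 -1.76
[ 0.36  0.27 -0.11 -0.   -1.18 -1.76]
[   92   139   237    86 15848] [637.5 -36.6 239.1  89.9 -80.1 632.9 -52.8]
pad [ 260  144   40   38 1469] [604.7  28.9  39.6  37.6 -80.3 604.6  29.1]
pad [ 123  158   43   50 1904] [ 648.8 -104.9   51.3   40.     9.7  648.7 -104.9]
```

View pics/w2.png

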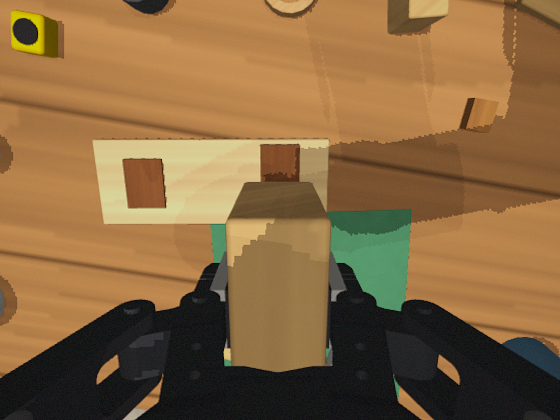

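The picture shows the base with the narrow pad at (145,183). The wide pad at (280,160) is partly hidden by the held leg. Target is TCP (625.6, 32.3), yaw 99.9.

>>> play_rows(
  deltas=[
    [0, 0, -0.04, 0, 0, 0.2, 0.02],
    [0, 0, -0.04, 0, 0, 0, 0.02],
    [0, 0, -0.04, 0, 0, 0, 0.02],
    [0, 0, -0.03, 0, 0, 0, 0.02],
    [0, 0, -0.015, 0, 0, 0, 0.02],
  ],
)

```text
t: 5.03
tcp_pos: [619.5, 32.5, 85.0]
orientation: [[-0.985, -0.175, -0.005], [-0.175, 0.985, -0.001], [0.005, -0.0, -1.0]]
force: [-0.2, 0.7, -2.1]
opening: 31.7
gripper_force: 39.9
```

>>> play_rows(
  deltas=[
    [0, 0, -0.005, 0, 0, 0, 0.02],
    [0, 0, 0, 0, 0, 0, 0.02],
    [0, 0, 0, 0, 0, 0, 0.02],
    [0, 0, 0, 0, 0, 0, 0.02],
  ],
)

```text
t: 5.37
tcp_pos: [623.0, 32.5, 86.1]
orientation: [[-0.985, -0.175, 0.003], [-0.175, 0.985, 0.001], [-0.003, 0.0, -1.0]]
force: [0.1, -0.0, -0.3]
opening: 31.5
gripper_force: 39.9
```

```bash
python3 -c "
from rig import r;from h import *
st(r)"
```

```text
t 5.37 tcp [623.   32.5  86.1] yang 100.09 zax [ 2.8e-03  7.0e-04 -1.0e+00] F [ 0.1 -0.  -0.3] open 31.5 grip 39.9 q6 -1.76
```

>>> play_rows(
  deltas=[
    [0.0026, -0.0002, -0.014, 0, 0, -0.2, 0.02],
    [0, 0, -0.01, 0, 0, 0, 0.02],
    [0, 0, -0.004, 0, 0, 0, 0.02],
    [0, 0, 0, 0, 0, 0, 0.02],
    [0, 0, 0, 0, 0, 0, 0.02],
  ],
)

```text
t: 5.78
tcp_pos: [624.5, 31.5, 56.7]
orientation: [[-0.985, -0.171, 0.0], [-0.171, 0.985, -0.0], [-0.0, -0.0, -1.0]]
force: [0.4, 0.0, -1.3]
opening: 31.4
gripper_force: 39.8
```

>>> play_rows(
  deltas=[
    [0, 0, -0.001, 0, 0, 0, 0.02],
    [0, 0, -0.001, 0, 0, 0, 0.02],
    [0, 0, 0, 0, 0, 0, 0.02],
    [0, 0, 0, 0, 0, 0, 0.02],
  ],
)

```text
t: 6.12
tcp_pos: [624.7, 31.6, 55.6]
orientation: [[-0.985, -0.171, 0.001], [-0.171, 0.985, 0.0], [-0.001, -0.0, -1.0]]
force: [-2.8, 0.9, 7.1]
opening: 31.3
gripper_force: 40.8
```

>>> play_rows(
  deltas=[
    [0.0008, 0.0006, 0.003, 0, 0, 0, 0.02],
    [0, 0, 0, 0, 0, 0, 0.02],
    [0, 0, -0.002, 0, 0, 0, 0.02],
    [0, 0, -0.001, 0, 0, 0, 0.02],
    [0, 0, 0, 0, 0, 0, 0.02],
  ],
)

```text
t: 6.53
tcp_pos: [625.6, 32.2, 55.6]
orientation: [[-0.985, -0.171, 0.001], [-0.171, 0.985, 0.0], [-0.001, -0.0, -1.0]]
force: [-4.2, 1.6, 12.2]
opening: 31.9
gripper_force: 41.3
```

>>> play_rows(
  deltas=[
    [0, 0, 0, 0, 0, 0, 0.036],
    [0, 0, 0, 0, 0, 0, 0.05],
    [0, 0, 0, 0, 0, 0, 0.07],
    [0, 0, 0, 0, 0, 0, 0.07],
    [0, 0, 0.005, 0, 0, 0, 0.07],
  ],
)

```text
t: 6.95
tcp_pos: [624.4, 31.8, 58.2]
orientation: [[-0.985, -0.171, -0.002], [-0.171, 0.985, -0.001], [0.002, -0.0, -1.0]]
force: [0.6, -0.2, -0.4]
opening: 69.3
gripper_force: 0.0
```

>>> play_rows(
  deltas=[
    [0, 0, 0.03, 0, 0, 0, 0.08],
    [0, 0, 0.04, 0, 0, 0, 0.085],
    [0, 0, 0.04, 0, 0, 0, 0.085],
    [0, 0, 0.04, 0, 0, 0, 0.085],
    [-0.02, 0.015, 0.03, 0, 0, 0.8, 0.085],
  ],
)

```text
t: 7.37
tcp_pos: [607.6, 45.8, 242.9]
orientation: [[-0.983, -0.183, 0.004], [-0.183, 0.983, -0.0], [-0.003, -0.001, -1.0]]
force: [0.7, 2.2, 0.6]
opening: 85.1
gripper_force: 0.0
```

>>> play_rows(
  deltas=[
    [-0.036, 0.016, 0, 0, 0, 0.8, 0.085],
    [-0.036, 0.016, 0, 0, 0, 0.8, 0.085],
    [-0.036, 0.016, 0, 0, 0, 0.8, 0.085],
    [-0.036, 0.016, 0, 0, 0, 0.8, 0.085],
    [-0.018, 0.0065, 0, 0, 0, 0, 0.085],
  ],
)

```text
t: 7.78
tcp_pos: [440.0, 117.9, 239.7]
orientation: [[-0.971, -0.24, 0.0], [-0.24, 0.971, 0.001], [-0.0, 0.001, -1.0]]
force: [-0.2, 0.2, -0.0]
opening: 85.3
gripper_force: 0.0
```

```bash
cat >> h.py <<'E'
def scan(s,lo,hi,z,amin=500):
    Z=world(s)[...,2];m=((Z>lo)&(Z<hi)).astype(np.uint8)
    n,l,t,c=cv2.connectedComponentsWithStats(m)
    for i in range(1,n):
        if t[i,4]>amin: print(t[i],rect(s,l==i,z))
E
python3 - <<'E'
from rig import r;from h import *
st(r);s=r.snapshot("wrist");im=s["image"];cv2.imwrite("pics/w3.png",im)
print("legs on bench");scan(s,50,66,60);print("base");scan(s,5,20,9);print("leg on pad");scan(s,67,80,73)
t=r.snapshot("top");cv2.imwrite("pics/t3.png",cv2.resize(t["image"][100:240,120:360],(800,467),interpolation=cv2.INTER_CUBIC))
print("top");scan(t,67,80,73,100)
E
```

```text
t 7.78 tcp [440.  117.9 239.7] yang 103.91 zax [ 0.     0.001 -1.   ] F [-0.2  0.2 -0. ] open 85.3 grip 0.0 q6 -2.02
legs on bench
[ 259  168   38   52 1881] [441.6 119.   45.2  31.5  14.6 441.5 119.1]
base
[ 139  130   59   57 1669] [444.4   9.2  57.   54.7 -76.  444.    8.6]
[  379   143   181   133 10031] [422.5 323.2 203.6  54.2  76.  421.2 318.7]
[331 262  31  34 718] [5.261e+02 2.158e+02 3.440e+01 2.710e+01 3.000e-01 5.261e+02 2.159e+02]
[   0  274  124   63 5131] [635.2 -79.  140.1  75.1 -79.8 628.9 -90.8]
[ 172  284   37   75 2438] [618.6  63.   92.5  39.   11.  617.2  63.2]
leg on pad
top
[390  59  31  23 122] [ 798.6 -290.4   78.8   41.7   66.6  793.5 -285.5]
[509 113  31  32 137] [ 643.2 -578.    96.9   52.6   36.5  645.7 -576.1]
[267 122  16  30 361] [622.6  33.   72.9  31.8   9.9 622.5  33. ]
[391 122  19  19 179] [ 6.436e+02 -2.814e+02  4.670e+01  4.510e+01 -4.000e-01  6.413e+02
 -2.796e+02]
```

View pics/w3.png

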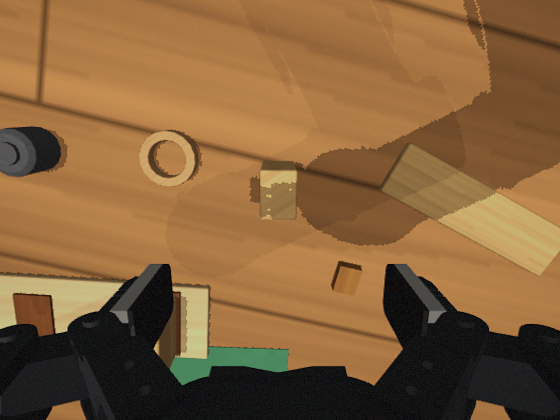

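The wrist picture shows the narrow leg at (278,190), and top puts the wide leg at (622.6, 33.0), 9.9°, within 0.5 mm of its pad. Gripping the narrow leg now.

>>> play_rows(
  deltas=[
    [0.002, 0.0006, -0.036, 0, 0, 0.4, 0.085],
    [0, 0, -0.036, 0, 0, 0, 0.085],
    [0, 0, -0.036, 0, 0, 0, 0.085],
    [0, 0, -0.036, 0, 0, 0, 0.085],
    [0, 0, -0.03, 0, 0, 0, 0.085],
  ],
)

```text
t: 8.3
tcp_pos: [445.2, 117.7, 63.5]
orientation: [[-0.969, -0.246, -0.0], [-0.246, 0.969, -0.0], [0.0, -0.0, -1.0]]
force: [-0.0, 0.9, -1.1]
opening: 84.9
gripper_force: 0.0
```

>>> play_rows(
  deltas=[
    [0, 0, -0.02, 0, 0, 0, 0.085],
    [0, 0, -0.005, 0, 0, 0, 0.06],
    [0, 0, 0, 0, 0, 0, 0.04],
    [0, 0, 0, 0, 0, 0, 0.02],
    [0, 0, 0, 0, 0, 0, 0.02],
  ],
)

```text
t: 8.72
tcp_pos: [446.3, 118.8, 41.6]
orientation: [[-0.969, -0.246, 0.002], [-0.246, 0.969, 0.001], [-0.002, 0.001, -1.0]]
force: [0.3, -0.7, 0.0]
opening: 38.0
gripper_force: 0.0
```

>>> play_rows(
  deltas=[
    [0, 0, 0, 0, 0, 0, 0.02],
    [0, 0, 0, 0, 0, 0, 0.02],
    [0, 0, 0, 0, 0, 0, 0.02],
    [0, 0, 0, 0, 0, 0, 0.02],
    [0, 0, 0, 0, 0, 0, 0.02],
  ],
)

```text
t: 9.13
tcp_pos: [446.3, 118.9, 41.8]
orientation: [[-0.969, -0.247, 0.003], [-0.247, 0.969, 0.002], [-0.003, 0.001, -1.0]]
force: [-0.1, 0.5, 8.7]
opening: 31.7
gripper_force: 41.1
```

```bash
python3 -c "
from rig import r;from h import *
st(r)"
```

```text
t 9.13 tcp [446.3 118.9  41.8] yang 104.28 zax [ 0.0028  0.0018 -1.    ] F [-0.1  0.5  8.7] open 31.7 grip 41.1 q6 -2.01
```

>>> play_rows(
  deltas=[
    [0, 0, 0.02, 0, 0, 0, 0.02],
    [0, 0, 0.035, 0, 0, 0, 0.02],
    [0, 0, 0.04, 0, 0, 0, 0.02],
    [0.01, -0.01, 0.035, 0, 0, 0, 0.02],
    [0.02, -0.0235, 0.02, 0, 0, -0.6, 0.02],
  ],
)

```text
t: 9.55
tcp_pos: [475.8, 86.1, 195.6]
orientation: [[-0.971, -0.239, 0.006], [-0.239, 0.971, 0.004], [-0.007, 0.002, -1.0]]
force: [1.9, 0.5, -0.8]
opening: 31.5
gripper_force: 40.1
```

>>> play_rows(
  deltas=[
    [0.026, -0.028, 0, 0, 0, -0.6, 0.02],
    [0.026, -0.028, 0, 0, 0, -0.6, 0.02],
    [0.026, -0.028, 0, 0, 0, -0.6, 0.02],
    [0.026, -0.028, 0, 0, 0, -0.6, 0.02],
    [0.026, -0.028, 0, 0, 0, -0.6, 0.02],
  ],
)

```text
t: 9.97
tcp_pos: [606.1, -56.9, 191.1]
orientation: [[-0.983, -0.184, 0.001], [-0.184, 0.983, 0.0], [-0.001, 0.0, -1.0]]
force: [1.0, 1.3, -0.1]
opening: 31.6
gripper_force: 40.1
```

>>> play_rows(
  deltas=[
    [0.026, -0.028, 0, 0, 0, -0.6, 0.02],
    [0.015, -0.016, 0, 0, 0, -0.2, 0.02],
    [0.006, -0.006, -0.02, 0, 0, 0, 0.02],
    [0, 0, -0.035, 0, 0, 0, 0.02],
    [0, 0, -0.03, 0, 0, 0, 0.02],
  ],
)

```text
t: 10.38
tcp_pos: [652.5, -106.1, 104.8]
orientation: [[-0.986, -0.169, 0.002], [-0.169, 0.986, 0.001], [-0.002, 0.0, -1.0]]
force: [-0.6, 1.2, -1.6]
opening: 31.5
gripper_force: 40.1
```

>>> play_rows(
  deltas=[
    [0, 0, -0.015, 0, 0, 0, 0.02],
    [0, 0, 0, 0, 0, 0, 0.02],
    [0, 0, 0, 0, 0, 0, 0.02],
    [0, 0, 0, 0, 0, 0, 0.02],
  ],
)

```text
t: 10.72
tcp_pos: [653.2, -105.2, 92.1]
orientation: [[-0.985, -0.171, 0.002], [-0.171, 0.985, -0.0], [-0.002, -0.001, -1.0]]
force: [-0.2, -0.1, 0.1]
opening: 31.3
gripper_force: 40.1
```

```bash
python3 -c "
from rig import r;from h import *
st(r)"
```

```text
t 10.72 tcp [ 653.2 -105.2   92.1] yang 99.87 zax [ 2.3e-03 -1.0e-04 -1.0e+00] F [-0.2 -0.1  0.1] open 31.3 grip 40.1 q6 -1.53
```

Very close. Next: dx 0.5 (the wide leg lagged about 1 mm on the way down), dy 0.7, and down 36 mm.

>>> play_rows(
  deltas=[
    [0.0006, 0.0007, -0.016, 0, 0, 0, 0.02],
    [0, 0, -0.013, 0, 0, 0, 0.02],
    [0, 0, -0.006, 0, 0, 0, 0.02],
    [0, 0, 0, 0, 0, 0, 0.02],
    [0, 0, 0, 0, 0, 0, 0.02],
  ],
)

```text
t: 11.13
tcp_pos: [653.4, -104.6, 56.6]
orientation: [[-0.985, -0.171, 0.001], [-0.171, 0.985, -0.0], [-0.001, -0.0, -1.0]]
force: [-0.1, 1.0, 0.2]
opening: 31.7
gripper_force: 40.1
```

>>> play_rows(
  deltas=[
    [0, 0, -0.001, 0, 0, 0, 0.02],
    [0, 0, -0.001, 0, 0, 0, 0.02],
    [0, 0, 0, 0, 0, 0, 0.02],
    [0, 0, 0, 0, 0, 0, 0.02],
  ],
)

```text
t: 11.47
tcp_pos: [653.6, -104.6, 54.9]
orientation: [[-0.985, -0.171, 0.002], [-0.171, 0.985, -0.0], [-0.002, -0.0, -1.0]]
force: [-1.0, 1.1, 5.2]
opening: 31.6
gripper_force: 40.8
```

>>> play_rows(
  deltas=[
    [0, 0, 0, 0, 0, 0, 0.036],
    [0, 0, 0, 0, 0, 0, 0.05],
    [0, 0, 0, 0, 0, 0, 0.07],
    [0, 0, 0, 0, 0, 0, 0.07],
    [0, 0, 0.005, 0, 0, 0, 0.07],
  ],
)

```text
t: 11.88
tcp_pos: [652.0, -104.7, 57.3]
orientation: [[-0.985, -0.171, -0.002], [-0.171, 0.985, -0.0], [0.002, 0.0, -1.0]]
force: [-1.0, 0.1, -0.2]
opening: 70.1
gripper_force: 0.0
```

>>> play_rows(
  deltas=[
    [0, 0, 0.03, 0, 0, 0, 0.08],
    [0, 0, 0.04, 0, 0, 0, 0.085],
    [0, 0, 0.04, 0, 0, 0, 0.085],
    [0, 0, 0.04, 0, 0, 0, 0.085],
    [-0.015, 0.022, 0.03, 0, 0, 4, 0.085],
  ],
)

```text
t: 12.3
tcp_pos: [639.7, -84.9, 242.0]
orientation: [[-0.972, -0.237, 0.003], [-0.237, 0.972, -0.001], [-0.003, -0.002, -1.0]]
force: [1.1, 1.7, 1.1]
opening: 84.7
gripper_force: 0.0
```

>>> play_rows(
  deltas=[
    [-0.018, 0.033, 0, 0, 0, 5, 0.085],
    [-0.018, 0.033, 0, 0, 0, 5, 0.085],
    [-0.018, 0.033, 0, 0, 0, 5, 0.085],
    [-0.018, 0.033, 0, 0, 0, 5, 0.085],
    [-0.018, 0.033, 0, 0, 0, 5, 0.085],
  ],
)

```text
t: 12.72
tcp_pos: [546.6, 83.5, 238.9]
orientation: [[-0.776, -0.63, 0.001], [-0.63, 0.776, 0.0], [-0.001, -0.0, -1.0]]
force: [-0.3, 0.8, 0.2]
opening: 85.1
gripper_force: 0.0
```

>>> play_rows(
  deltas=[
    [-0.018, 0.033, 0, 0, 0, 5, 0.085],
    [-0.018, 0.033, 0, 0, 0, 5, 0.085],
    [-0.018, 0.033, 0, 0, 0, 5, 0.085],
    [-0.018, 0.033, 0, 0, 0, 5, 0.085],
    [-0.018, 0.033, 0, 0, 0, 5, 0.085],
  ],
)

```text
t: 13.13
tcp_pos: [456.5, 248.7, 239.0]
orientation: [[-0.437, -0.899, 0.001], [-0.899, 0.437, 0.001], [-0.001, -0.0, -1.0]]
force: [1.1, 0.6, 0.3]
opening: 84.9
gripper_force: 0.0
```

>>> play_rows(
  deltas=[
    [-0.018, 0.033, 0, 0, 0, 5, 0.085],
    [-0.018, 0.033, 0, 0, 0, 5, 0.085],
    [0, 0.008, 0, 0, 0, 2, 0.085],
    [0, 0, 0, 0, 0, 0, 0.085],
    [0, 0, 0, 0, 0, 0, 0.085],
  ],
)

```text
t: 13.55
tcp_pos: [421.4, 321.7, 238.4]
orientation: [[-0.244, -0.97, -0.0], [-0.97, 0.244, -0.0], [0.0, 0.0, -1.0]]
force: [0.7, -0.0, 0.0]
opening: 85.0
gripper_force: 0.0
```

```bash
python3 - <<'E'
from rig import r;from h import *
st(r);s=r.snapshot("wrist");im=s["image"];cv2.imwrite("pics/w4.png",im)
print("shelf");scan(s,5,20,12);
t=r.snapshot("top");cv2.imwrite("pics/t4.png",cv2.resize(t["image"][90:190,230:370],(800,571),interpolation=cv2.INTER_CUBIC))
print("top");scan(t,67,80,73,100)
E
```

```text
t 13.55 tcp [421.4 321.7 238.4] yang 165.86 zax [-1.e-04 -2.e-04 -1.e+00] F [ 0.7 -0.   0. ] open 85.0 grip 0.0 q6 -1.27
shelf
[  248    76    59   200 10935] [422.5 322.8 198.1  53.7  76.  420.7 315.6]
[121  82  42  35 994] [5.254e+02 2.160e+02 3.290e+01 2.490e+01 2.000e-01 5.253e+02 2.159e+02]
[243 307  89  34 649] [452.3 477.3 101.6  13.7   4.  451.1 476.4]
top
[390  55  31  27 131] [ 803.2 -289.    78.6   48.2   56.7  795.2 -285.5]
[509 113  30  32 131] [ 643.4 -576.7   96.9   50.8   34.3  645.1 -575.5]
[322 119  15  19 223] [ 646.3 -103.5   45.3   32.3    9.7  646.4 -103.6]
[267 122  16  30 358] [622.7  33.   72.6  31.8   9.9 622.8  33. ]
[390 122  20  19 183] [ 643.2 -281.2   47.2   46.9   72.1  641.3 -279.5]
[ 34 229  20 172 565] [1.793e+02 5.714e+02 3.978e+02 1.330e+01 5.000e-01 1.762e+02 5.715e+02]
```

View pics/t4.png

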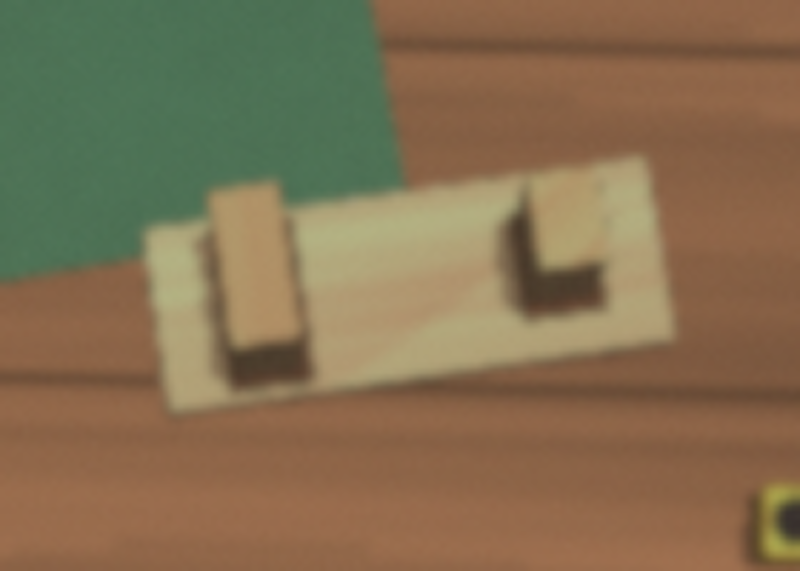

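View pics/w4.png

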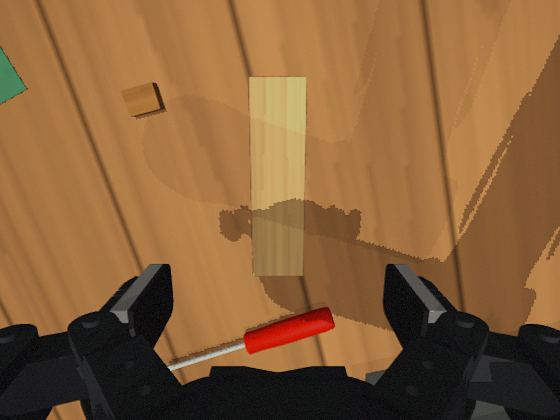

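Both legs stand squarely on their pads: wide (255,265), narrow (565,220). The wrist picture shows the shelf at (278,175) with the screwdriver clear. Descending over the shelf.

>>> play_rows(
  deltas=[
    [0.0006, 0.001, -0.036, 0, 0, 0.1, 0.085],
    [0, 0, -0.04, 0, 0, 0, 0.085],
    [0, 0, -0.04, 0, 0, 0, 0.08],
    [0, 0, -0.04, 0, 0, 0, 0.075],
    [0, 0, -0.03, 0, 0, 0, 0.07],
  ],
)

```text
t: 14.07
tcp_pos: [422.2, 320.0, 49.9]
orientation: [[-0.246, -0.969, -0.001], [-0.969, 0.246, -0.001], [0.002, 0.001, -1.0]]
force: [-1.2, 0.4, -0.9]
opening: 70.0
gripper_force: 0.0
```

>>> play_rows(
  deltas=[
    [0, 0, -0.012, 0, 0, 0, 0.07],
    [0, 0, -0.006, 0, 0, 0, 0.068],
    [0, 0, -0.003, 0, 0, 0, 0.068],
    [0, 0, 0, 0, 0, 0, 0.068],
    [0, 0, 0, 0, 0, 0, 0.068],
  ],
)

```text
t: 14.48
tcp_pos: [423.1, 322.7, 32.4]
orientation: [[-0.244, -0.97, 0.001], [-0.97, 0.244, 0.001], [-0.002, -0.001, -1.0]]
force: [0.3, 1.4, 0.4]
opening: 68.2
gripper_force: 0.0
```

```bash
python3 - <<'E'
from rig import r;from h import *
st(r);s=r.snapshot("wrist");im=s["image"];cv2.imwrite("pics/w5.png",im)
W=world(s);print(np.c_[W[200:380:12,150:210:10,2].round(0)])
E
```

```text
t 14.48 tcp [423.1 322.7  32.4] yang 165.9 zax [ 0.0012  0.0015 -1.    ] F [0.3 1.4 0.4] open 68.2 grip 0.0 q6 -1.27
[[-0.  0. -0. -0. -0.  1.]
 [-0.  1.  1.  1.  2.  1.]
 [ 1.  0. -0.  1. -0. nan]
 [ 0.  0. -1.  1.  1.  0.]
 [ 1.  0. -0.  1.  0.  0.]
 [ 0. -0. -1. 22. 22. -0.]
 [-1. 24. 33. 32. 24.  1.]
 [33. 42. 42. 37. 23.  0.]
 [50. 50. 50. 39. 25.  0.]
 [59. 53. 51. 39. 27.  0.]
 [64. 65. 50. 41.  1.  0.]
 [77. 77. 77. 43. -0.  0.]
 [82. 83. 82.  0.  1.  0.]
 [85. 85. 86. 86. -1.  1.]
 [89. 89. 89. 91. -0.  1.]]
```

View pics/w5.png

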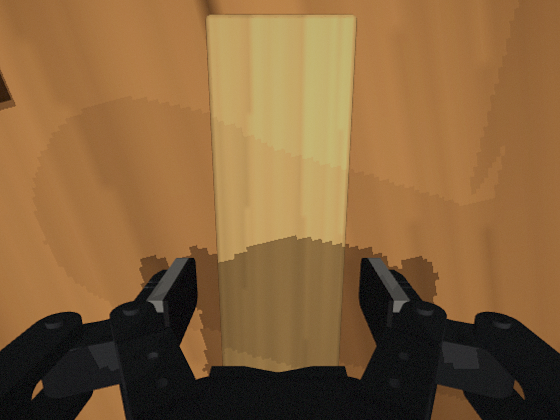

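The picture shows the shelf centred between the fingers, with the tips at z≈21 and TCP at 32, so I need to go 12 mm lower.

>>> play_rows(
  deltas=[
    [-0.0005, 0, -0.007, 0, 0, 0, 0.068],
    [0, 0, -0.005, 0, 0, 0, 0.066],
    [0, 0, 0, 0, 0, 0, 0.062],
    [0, 0, 0, 0, 0, 0, 0.058],
    [0, 0, 0, 0, 0, 0, 0.058],
  ],
)

```text
t: 14.95
tcp_pos: [422.3, 323.1, 20.4]
orientation: [[-0.242, -0.97, 0.001], [-0.97, 0.242, 0.001], [-0.002, -0.001, -1.0]]
force: [-2.0, -2.0, 11.8]
opening: 58.1
gripper_force: 6.0
```

```bash
python3 - <<'E'
from rig import r;from h import *
st(r);s=r.snapshot("wrist")
W=world(s);print(np.c_[W[240:330:6,180:230:5,2].round(0)])
E
```

```text
t 14.95 tcp [422.3 323.1  20.4] yang 165.99 zax [ 0.0013  0.0013 -1.    ] F [-2.  -2.  11.8] open 58.1 grip 6.0 q6 -1.27
[[ 1. -0.  0.  0.  0. -0. 12. 12. nan 13.]
 [-0.  0.  0. -0. -1.  1. 12. 12. 12. 12.]
 [ 0.  1.  0. -0.  1. -1. 12. 12. 12. 13.]
 [ 1. -1.  8.  8.  8.  5. 13. 13. 12. 12.]
 [-0. 13. 14. 13. 13.  7. 12. 12. 13. 13.]
 [10. 19. 18. 18. 15.  8. 11. 13. 12. 12.]
 [24. 24. 24. 23. 16.  9. 10. nan 12. 13.]
 [28. 29. 28. 25. 16.  9.  1. 12. 13. 12.]
 [32. 33. 31. 25. 18.  9.  0. 12. 12. 12.]
 [37. 37. 33. 25. 19. 10.  1. 13. 13. 13.]
 [38. 38. 33. 27. 20. 11. -1. 13. 13. 12.]
 [38. 38. 33. 26. 19. 11. -0. 12. 13. 12.]
 [40. 39. 33. 27. 20. 11.  0. 12. 12. 13.]
 [40. 38. 34. 28. 21.  1.  1. 13. 13. 12.]
 [54. 39. 35. 29. 21.  0.  0. 11. 12. 13.]]
```

Upward force is 11.8 N, so the tips are touching the bench. I'll lift 3 mm and close.

>>> play_rows(
  deltas=[
    [0, 0, 0.003, 0, 0, 0, 0.058],
    [0, 0, 0.001, 0, 0, 0, 0.056],
    [0, 0, 0, 0, 0, 0, 0.05],
    [0, 0, 0, 0, 0, 0, 0.045],
    [0, 0, 0, 0, 0, 0, 0.045],
  ],
)

```text
t: 15.42
tcp_pos: [421.9, 322.5, 24.0]
orientation: [[-0.243, -0.97, 0.0], [-0.97, 0.243, 0.0], [-0.0, -0.0, -1.0]]
force: [-2.3, -1.8, 9.4]
opening: 52.9
gripper_force: 40.9
```

>>> play_rows(
  deltas=[
    [0, 0, 0, 0, 0, 0, 0.045],
    [0, 0, 0, 0, 0, 0, 0.045],
    [0, 0, 0.003, 0, 0, 0, 0.045],
    [0, 0, 0.01, 0, 0, 0, 0.045],
    [0, 0, 0, 0, 0, 0, 0.045],
  ],
)

```text
t: 15.83
tcp_pos: [422.3, 322.9, 37.7]
orientation: [[-0.243, -0.97, 0.001], [-0.97, 0.243, 0.001], [-0.001, -0.001, -1.0]]
force: [-0.2, -0.4, -1.3]
opening: 53.0
gripper_force: 42.8
```

```bash
python3 - <<'E'
from rig import r;from h import *
st(r);s=r.snapshot("wrist");cv2.imwrite("pics/w6.png",s["image"])
W=world(s);print(W[60:260:40,220:340:20,2].round(1))
E
```

```text
t 15.83 tcp [422.3 322.9  37.7] yang 165.96 zax [ 0.001   0.0011 -1.    ] F [-0.2 -0.4 -1.3] open 53.0 grip 42.8 q6 -1.27
[[25.9 26.7 26.3 26.  26.2 25.7]
 [26.1 26.1 25.  25.7 25.4 26.3]
 [23.9 25.8 27.1 26.2 25.7 26.5]
 [25.7 26.  26.8 26.8 25.8 26.5]
 [26.  25.9 25.6 27.1 25.9 25.9]]
```

The shelf is held level, with its top 12 mm below TCP and its underside about 23.7 mm below. Carrying it over the base.

>>> play_rows(
  deltas=[
    [0, 0, 0.03, 0, 0, 0, 0.045],
    [0, 0, 0.04, 0, 0, 0, 0.045],
    [0, 0, 0.04, 0, 0, 0, 0.045],
    [0.009, -0.015, 0.035, 0, 0, 1.5, 0.045],
    [0.017, -0.028, 0.015, 0, 0, 2, 0.045],
  ],
  newtons=60,
)

```text
t: 16.3
tcp_pos: [449.0, 282.0, 201.6]
orientation: [[-0.179, -0.984, 0.005], [-0.984, 0.179, 0.005], [-0.006, -0.004, -1.0]]
force: [2.1, 1.6, -1.3]
opening: 52.2
gripper_force: 68.4
```

>>> play_rows(
  deltas=[
    [0.018, -0.03, 0, 0, 0, 2, 0.045],
    [0.018, -0.03, 0, 0, 0, 2, 0.045],
    [0.018, -0.03, 0, 0, 0, 2, 0.045],
    [0.018, -0.03, 0, 0, 0, 2, 0.045],
    [0.018, -0.03, 0, 0, 0, 2, 0.045],
  ],
)

```text
t: 16.72
tcp_pos: [538.2, 127.8, 196.3]
orientation: [[-0.008, -1.0, -0.0], [-1.0, 0.008, 0.0], [-0.0, 0.0, -1.0]]
force: [0.2, 0.1, -1.4]
opening: 51.9
gripper_force: 68.4
```

>>> play_rows(
  deltas=[
    [0.018, -0.03, 0, 0, 0, 2, 0.045],
    [0.018, -0.03, 0, 0, 0, 2, 0.045],
    [0.018, -0.03, 0, 0, 0, 2, 0.045],
    [0.018, -0.03, 0, 0, 0, 2, 0.045],
    [0.018, -0.03, 0, 0, 0, 2, 0.045],
  ],
)

```text
t: 17.13
tcp_pos: [628.3, -22.3, 195.9]
orientation: [[0.166, -0.986, -0.0], [-0.986, -0.166, 0.0], [-0.0, 0.0, -1.0]]
force: [0.2, 0.7, -0.5]
opening: 51.6
gripper_force: 68.4
```

>>> play_rows(
  deltas=[
    [0.009, -0.016, 0, 0, 0, 0.4, 0.045],
    [0, 0, -0.02, 0, 0, 0, 0.045],
    [0, 0, -0.03, 0, 0, 0, 0.045],
    [0, 0, 0, 0, 0, 0, 0.045],
    [0, 0, 0, 0, 0, 0, 0.045],
  ],
)

```text
t: 17.55
tcp_pos: [635.5, -37.1, 144.7]
orientation: [[0.17, -0.985, -0.004], [-0.985, -0.17, -0.001], [0.0, 0.005, -1.0]]
force: [0.8, -0.2, 0.1]
opening: 51.9
gripper_force: 68.3
```

```bash
python3 -c "
from rig import r;from h import *
st(r)"
```

```text
t 17.55 tcp [635.5 -37.1 144.7] yang -170.18 zax [-0.0044 -0.001  -1.    ] F [ 0.8 -0.2  0.1] open 51.9 grip 68.3 q6 -0.08
```

>>> play_rows(
  deltas=[
    [0.001, 0.0006, -0.02, 0, 0, 0, 0.045],
    [0, 0, -0.015, 0, 0, 0, 0.045],
    [0, 0, -0.01, 0, 0, 0, 0.045],
    [0, 0, 0, 0, 0, 0, 0.045],
    [0, 0, 0, 0, 0, 0, 0.045],
  ],
)

```text
t: 17.97
tcp_pos: [638.2, -35.8, 102.2]
orientation: [[0.172, -0.985, 0.0], [-0.985, -0.172, -0.0], [0.0, -0.0, -1.0]]
force: [-0.2, -0.2, -0.4]
opening: 52.3
gripper_force: 68.4
```

```bash
python3 -c "
from rig import r;from h import *
st(r)
t=r.snapshot('top');scan(t,78,96,86,200)"
```

```text
t 17.97 tcp [638.2 -35.8 102.2] yang -170.12 zax [ 4.e-04 -3.e-04 -1.e+00] F [-0.2 -0.2 -0.4] open 52.3 grip 68.4 q6 -0.08
[392  49  31  30 714] [ 8.154e+02 -2.970e+02  7.750e+01  7.570e+01 -4.000e-01  8.159e+02
 -2.976e+02]
[512 111  36  33 921] [ 656.9 -596.3   80.8   74.9   78.5  657.2 -596.8]
[310 114  34  26 614] [646.3 -92.9  82.3  56.3 -80.4 644.7 -99. ]
[261 121  40  26 757] [625.   18.7  91.1  59.9 -80.  625.4  21.6]
[ 35 229  16 104 531] [256.9 571.2 241.   16.7  -0.  256.3 572.2]
```

>>> play_rows(
  deltas=[
    [-0.0009, -0.0006, -0.003, 0, 0, 0, 0.045],
    [0, 0, 0, 0, 0, 0, 0.045],
    [0, 0, -0.001, 0, 0, 0, 0.045],
    [0, 0, 0, 0, 0, 0, 0.045],
  ],
)

```text
t: 18.35
tcp_pos: [637.1, -36.6, 97.6]
orientation: [[0.171, -0.985, 0.0], [-0.985, -0.171, 0.0], [-0.0, -0.0, -1.0]]
force: [-0.3, -0.1, -1.5]
opening: 52.1
gripper_force: 68.4
```

>>> play_rows(
  deltas=[
    [0, 0, -0.001, 0, 0, 0, 0.045],
    [0, 0, 0, 0, 0, 0, 0.045],
    [0, 0, 0, 0, 0, 0, 0.045],
  ],
)

```text
t: 18.6
tcp_pos: [637.1, -36.6, 97.2]
orientation: [[0.171, -0.985, 0.001], [-0.985, -0.171, -0.0], [0.0, -0.001, -1.0]]
force: [-3.4, 1.1, 4.9]
opening: 51.6
gripper_force: 69.1
```

>>> play_rows(
  deltas=[
    [0, 0, 0, 0, 0, 0, 0.055],
    [0, 0, 0, 0, 0, 0, 0.06],
    [0, 0, 0, 0, 0, 0, 0.07],
    [0, 0, 0, 0, 0, 0, 0.075],
    [0, 0, 0, 0, 0, 0, 0.08],
  ],
)

```text
t: 19.02
tcp_pos: [637.0, -36.7, 96.2]
orientation: [[0.171, -0.985, -0.0], [-0.985, -0.171, -0.0], [0.0, 0.0, -1.0]]
force: [0.3, -0.2, 0.6]
opening: 79.9
gripper_force: 0.0
```

>>> play_rows(
  deltas=[
    [0, 0, 0.01, 0, 0, 0, 0.085],
    [0, 0, 0.03, 0, 0, 0, 0.085],
    [0, 0, 0.04, 0, 0, 0, 0.085],
    [0, 0, 0.04, 0, 0, 0, 0.085],
    [-0.01, -0.005, 0.033, 0, 0, 0, 0.085],
  ],
)

```text
t: 19.43
tcp_pos: [628.3, -41.4, 252.9]
orientation: [[0.172, -0.985, 0.003], [-0.985, -0.172, -0.0], [0.001, -0.003, -1.0]]
force: [0.8, 0.1, 0.5]
opening: 85.2
gripper_force: 0.0
```

>>> play_rows(
  deltas=[
    [-0.03, -0.0145, 0, 0, 0, 0, 0.085],
    [-0.03, -0.0145, 0, 0, 0, 0, 0.085],
    [-0.03, -0.0145, 0, 0, 0, 0, 0.085],
    [-0.03, -0.0145, 0, 0, 0, 0, 0.085],
    [-0.03, -0.0145, 0, 0, 0, 0, 0.085],
  ],
)

```text
t: 19.85
tcp_pos: [475.4, -114.7, 250.1]
orientation: [[0.171, -0.985, 0.001], [-0.985, -0.171, 0.0], [0.0, -0.001, -1.0]]
force: [0.7, 0.1, 0.3]
opening: 85.2
gripper_force: 0.0
```

>>> play_rows(
  deltas=[
    [-0.01, -0.0055, 0, 0, 0, 0, 0.085],
    [0, 0, 0, 0, 0, 0, 0.085],
    [0, 0, 0, 0, 0, 0, 0.085],
    [0, 0, 0, 0, 0, 0, 0.085],
  ],
)

```text
t: 20.18
tcp_pos: [467.9, -119.4, 249.9]
orientation: [[0.171, -0.985, 0.001], [-0.985, -0.171, 0.0], [0.0, -0.001, -1.0]]
force: [-0.2, -0.9, -0.7]
opening: 84.8
gripper_force: 0.0
```

```bash
python3 - <<'E'
from rig import r;from h import *
st(r);s=r.snapshot("wrist");im=s["image"];cv2.imwrite("pics/w7.png",im)
print("weight");scan(s,32,52,38)
t=r.snapshot("top");cv2.imwrite("pics/t7.png",cv2.resize(t["image"][90:230,230:430],(800,560),interpolation=cv2.INTER_CUBIC))
print("shelf");scan(t,78,96,85,200);print("base");scan(t,5,15,9,200)
E
```

```text
t 20.18 tcp [ 467.9 -119.4  249.9] yang -170.16 zax [ 0.0012  0.     -1.    ] F [-0.2 -0.9 -0.7] open 84.8 grip 0.0 q6 0.01
weight
[ 257  161   46   46 1648] [ 467.3 -120.4   43.2   42.6  -80.1  467.1 -120.2]
shelf
[392  49  31  20 466] [ 829.9 -297.4   75.8   49.9   89.   828.  -298.3]
[132  51  31  30 203] [796.9 359.2  77.8  74.2  37.2 797.2 360.4]
[511 111  37  33 927] [ 657.6 -597.    80.9   74.4   78.5  657.4 -597.5]
[ 29 229  22 175 894] [177.8 572.5 399.4  15.8  -0.  176.4 572.9]
base
[ 54 110  12  26 261] [667.8 616.2  71.2  29.6   5.3 666.5 616.3]
[  5 113  13  37 334] [640.8 744.6 100.2  32.3   5.9 645.3 744.6]
[ 30 126  13  23 210] [627.  676.3  59.3  32.1   6.6 625.6 678.1]
[494 197  45  73 949] [ 3.989e+02 -6.007e+02  1.901e+02  1.148e+02 -6.000e-01  4.165e+02
 -5.843e+02]
[ 53 231  15 140 277] [ 2.025e+02  5.718e+02  3.483e+02  9.100e+00 -3.000e-01  2.019e+02
  5.721e+02]
[289 341  40  52 599] [ 59.  -71.9 156.1  45.4  42.9  63.1 -68.1]
```

View pics/t7.png

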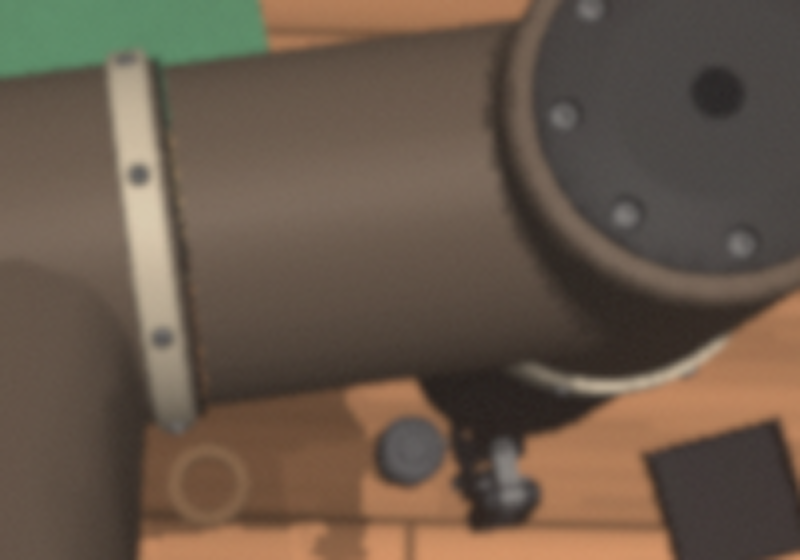

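The arm hides the shelf in that view, so I'll check it with the side camera's depth. Meanwhile I'm descending on the weight, which the wrist puts at (467.3, -120.4).

>>> play_rows(
  deltas=[
    [-0.0006, -0.001, -0.036, 0, 0, 0, 0.085],
    [0, 0, -0.04, 0, 0, 0, 0.085],
    [0, 0, -0.04, 0, 0, 0, 0.085],
    [0, 0, -0.04, 0, 0, 0, 0.085],
    [0, 0, -0.036, 0, 0, 0, 0.085],
  ],
)

```text
t: 20.7
tcp_pos: [466.5, -120.3, 55.1]
orientation: [[0.171, -0.985, -0.001], [-0.985, -0.171, -0.0], [-0.0, 0.001, -1.0]]
force: [1.6, 0.2, -0.4]
opening: 85.0
gripper_force: 0.0
```

>>> play_rows(
  deltas=[
    [0, 0, -0.02, 0, 0, 0, 0.075],
    [0, 0, -0.01, 0, 0, 0, 0.065],
    [0, 0, 0, 0, 0, 0, 0.055],
    [0, 0, 0, 0, 0, 0, 0.035],
    [0, 0, 0, 0, 0, 0, 0.035],
  ],
)

```text
t: 21.12
tcp_pos: [466.9, -120.4, 27.6]
orientation: [[0.171, -0.985, -0.0], [-0.985, -0.171, -0.0], [0.0, 0.0, -1.0]]
force: [-1.0, 0.1, -3.4]
opening: 42.5
gripper_force: 61.2
```

>>> play_rows(
  deltas=[
    [0, 0, 0, 0, 0, 0, 0.035],
    [0, 0, 0, 0, 0, 0, 0.035],
    [0, 0, 0, 0, 0, 0, 0.035],
    [0, 0, 0, 0, 0, 0, 0.035],
  ],
)

```text
t: 21.45
tcp_pos: [466.6, -120.6, 27.8]
orientation: [[0.171, -0.985, 0.001], [-0.985, -0.171, 0.0], [-0.0, -0.001, -1.0]]
force: [0.5, -0.8, -4.0]
opening: 42.8
gripper_force: 61.2
```

```bash
python3 - <<'E'
from rig import r;from h import *
st(r);s=r.snapshot("side");cv2.imwrite("pics/s8.png",s["image"])
scan(s,80,90,85,150);W=world(s)
import sys
for nm,lo,hi,z in(("shelf",81,90,85),("base",5.5,12.5,9)):
    m=(W[...,2]>lo)&(W[...,2]<hi)&(abs(W[...,0]-635)<80)&(abs(W[...,1]+36)<150);print(nm,m.sum(),rect(s,m,z))
t=r.snapshot("top");scan(t,78,96,85,200)
E
```

```text
t 21.45 tcp [ 466.6 -120.6   27.8] yang -170.17 zax [ 1.1e-03  2.0e-04 -1.0e+00] F [ 0.5 -0.8 -4. ] open 42.8 grip 61.2 q6 0.02
[ 195  152   64   47 1060] [631.3 -33.8 201.7  57.6 -80.3 630.8 -28.6]
[ 29 212  37  24 200] [795.1 360.6  78.4  75.2 -37.1 795.  361.7]
shelf 1004 [631.3 -33.8 201.7  57.6 -80.3 631.3 -28.8]
base 1057 [648.3 -24.9 254.7 127.7 -80.  618.  -20.8]
[391  49  32  31 718] [ 815.3 -297.8   80.1   75.9  -46.   816.3 -297.8]
[132  51  31  30 203] [797.  359.4  76.9  75.6  48.7 796.8 360.2]
[512 111  36  33 922] [ 657.1 -597.1   80.5   75.3   78.5  657.5 -597.6]
[ 261  115   83   33 1727] [634.2 -35.5 199.2  55.3 -80.1 634.3 -35.3]
[ 29 229  22 175 887] [ 1.778e+02  5.727e+02  3.994e+02  1.480e+01 -1.000e-01  1.758e+02
  5.729e+02]
```

Top shows the shelf at (634.2, -35.5), -80.1°, against the base at (634.5, -36.3), -80.2°, so it's well placed. Carrying the weight.

>>> play_rows(
  deltas=[
    [0, 0, 0.015, 0, 0, 0, 0.035],
    [0, 0, 0.035, 0, 0, 0, 0.035],
    [0, 0, 0.04, 0, 0, 0, 0.035],
    [0, 0, 0.04, 0, 0, 0, 0.035],
    [0.01, 0.005, 0.035, 0, 0, 0, 0.035],
  ],
)

```text
t: 21.97
tcp_pos: [474.6, -116.1, 194.8]
orientation: [[0.17, -0.985, -0.0], [-0.985, -0.17, 0.0], [-0.0, 0.0, -1.0]]
force: [1.7, 0.8, -5.8]
opening: 42.4
gripper_force: 62.6
```

>>> play_rows(
  deltas=[
    [0.03, 0.015, 0, 0, 0, 0, 0.035],
    [0.03, 0.015, 0, 0, 0, 0, 0.035],
    [0.03, 0.015, 0, 0, 0, 0, 0.035],
    [0.03, 0.015, 0, 0, 0, 0, 0.035],
    [0.025, 0.012, 0, 0, 0, 0, 0.035],
  ],
)

```text
t: 22.38
tcp_pos: [622.9, -42.6, 192.1]
orientation: [[0.171, -0.985, 0.0], [-0.985, -0.171, 0.0], [-0.0, -0.0, -1.0]]
force: [-0.3, -0.8, -4.0]
opening: 42.3
gripper_force: 62.5
```

>>> play_rows(
  deltas=[
    [0.015, 0.007, 0, 0, 0, 0, 0.035],
    [0, 0, -0.02, 0, 0, 0, 0.035],
    [0, 0, -0.03, 0, 0, 0, 0.035],
    [0, 0, -0.01, 0, 0, 0, 0.035],
    [0, 0, 0, 0, 0, 0, 0.035],
  ],
)

```text
t: 22.8
tcp_pos: [633.8, -37.0, 128.7]
orientation: [[0.17, -0.985, -0.007], [-0.985, -0.17, -0.001], [-0.0, 0.007, -1.0]]
force: [-0.2, -0.4, -3.6]
opening: 42.6
gripper_force: 62.4
```

>>> play_rows(
  deltas=[
    [0, 0, 0, 0, 0, 0, 0.035],
    [0, 0, 0, 0, 0, 0, 0.035],
  ],
)

```text
t: 22.97
tcp_pos: [637.2, -36.7, 133.9]
orientation: [[0.171, -0.985, 0.002], [-0.985, -0.171, -0.0], [0.0, -0.002, -1.0]]
force: [0.2, 0.2, -2.6]
opening: 42.6
gripper_force: 62.4
```

```bash
python3 -c "
from rig import r;from h import *
st(r)"
```

```text
t 22.97 tcp [637.2 -36.7 133.9] yang -170.15 zax [ 2.e-03 -1.e-04 -1.e+00] F [ 0.2  0.2 -2.6] open 42.6 grip 62.4 q6 -0.08
```

>>> play_rows(
  deltas=[
    [-0.0003, 0.0002, -0.01, 0, 0, 0, 0.035],
    [0, 0, -0.006, 0, 0, 0, 0.035],
    [0, 0, -0.003, 0, 0, 0, 0.035],
    [0, 0, 0, 0, 0, 0, 0.035],
    [0, 0, 0, 0, 0, 0, 0.035],
  ],
)

```text
t: 23.38
tcp_pos: [635.9, -36.5, 113.2]
orientation: [[0.171, -0.985, -0.0], [-0.985, -0.171, -0.0], [0.0, 0.0, -1.0]]
force: [-0.6, -0.2, -3.4]
opening: 42.6
gripper_force: 62.6
```

>>> play_rows(
  deltas=[
    [0, 0, -0.001, 0, 0, 0, 0.035],
    [0, 0, 0, 0, 0, 0, 0.035],
    [0, 0, 0, 0, 0, 0, 0.035],
  ],
)

```text
t: 23.63
tcp_pos: [636.2, -36.4, 112.5]
orientation: [[0.171, -0.985, 0.0], [-0.985, -0.171, 0.0], [0.0, -0.0, -1.0]]
force: [-0.0, -0.8, -4.7]
opening: 42.6
gripper_force: 62.6
```

>>> play_rows(
  deltas=[
    [0.0003, 0, -0.0007, 0, 0, 0, 0.035],
    [0, 0, 0, 0, 0, 0, 0.035],
    [0, 0, 0, 0, 0, 0, 0.035],
  ],
)

```text
t: 23.88
tcp_pos: [636.5, -36.4, 112.0]
orientation: [[0.171, -0.985, 0.0], [-0.985, -0.171, -0.0], [0.0, -0.0, -1.0]]
force: [-0.8, 0.2, -1.2]
opening: 42.6
gripper_force: 62.7
```

>>> play_rows(
  deltas=[
    [0, 0, -0.0006, 0, 0, 0, 0.035],
    [0, 0, 0, 0, 0, 0, 0.044],
    [0, 0, 0, 0, 0, 0, 0.05],
    [0, 0, 0, 0, 0, 0, 0.06],
    [0, 0, 0, 0, 0, 0, 0.065],
  ],
)

```text
t: 24.3
tcp_pos: [636.6, -36.4, 111.1]
orientation: [[0.171, -0.985, 0.001], [-0.985, -0.171, 0.0], [0.0, -0.001, -1.0]]
force: [0.0, 0.4, -0.2]
opening: 64.9
gripper_force: 0.0
```

>>> play_rows(
  deltas=[
    [0, 0, 0.01, 0, 0, 0, 0.07],
    [0, 0, 0.03, 0, 0, 0, 0.08],
    [0, 0, 0.04, 0, 0, 0, 0.085],
    [0, 0, 0.04, 0, 0, 0, 0.085],
    [0, -0.015, 0.03, 0, 0, 0, 0.085],
  ],
)

```text
t: 24.72
tcp_pos: [637.2, -50.3, 265.6]
orientation: [[0.173, -0.985, 0.004], [-0.985, -0.173, 0.0], [0.001, -0.004, -1.0]]
force: [1.8, -0.2, 1.1]
opening: 85.2
gripper_force: 0.0
```

>>> play_rows(
  deltas=[
    [0.0015, -0.035, 0, 0, 0, 0, 0.085],
    [0.0015, -0.038, 0, 0, 0, 0, 0.085],
    [0.0015, -0.038, 0, 0, 0, 0, 0.085],
    [0.0015, -0.038, 0, 0, 0, 0, 0.085],
    [0.0015, -0.038, 0, 0, 0, 0, 0.085],
  ],
)

```text
t: 25.13
tcp_pos: [643.7, -240.1, 262.3]
orientation: [[0.171, -0.985, 0.001], [-0.985, -0.171, -0.0], [0.0, -0.001, -1.0]]
force: [1.6, 0.4, -0.5]
opening: 84.9
gripper_force: 0.0
```

>>> play_rows(
  deltas=[
    [0.001, -0.03, 0, 0, 0, 0, 0.085],
    [0.001, -0.014, 0, 0, 0, 0, 0.085],
    [0, 0, 0, 0, 0, 0, 0.085],
    [0, 0, 0, 0, 0, 0, 0.085],
    [0, 0, 0, 0, 0, 0, 0.085],
  ],
)

```text
t: 25.55
tcp_pos: [645.9, -281.8, 261.3]
orientation: [[0.171, -0.985, 0.0], [-0.985, -0.171, 0.0], [-0.0, -0.0, -1.0]]
force: [0.2, -0.2, 0.8]
opening: 85.1
gripper_force: 0.0
```

```bash
python3 - <<'E'
from rig import r;from h import *
st(r);s=r.snapshot("wrist");im=s["image"];cv2.imwrite("pics/w9.png",im)
scan(s,66,82,72)
t=r.snapshot("top");print("top");scan(t,118,140,127,60);scan(t,78,96,85,200)
E
```

```text
t 25.55 tcp [ 645.9 -281.8  261.3] yang -170.15 zax [ 2.e-04  2.e-04 -1.e+00] F [ 0.2 -0.2  0.8] open 85.1 grip 0.0 q6 0.31
[  50   86   80   97 1224] [ 806.8 -303.5   80.2   55.6  -72.1  795.9 -307.9]
[ 251  161   54   53 1477] [ 647.1 -283.6   46.8   46.7    9.9  647.4 -285.3]
top
[   0  227   41  105 2865] [265.8 598.2 231.6  91.9   6.2 284.3 607.8]
[511 111  37  33 920] [ 657.5 -596.9   81.2   74.2   78.1  657.7 -597.5]
[261 123  23  25 453] [621.8  35.1  55.8  55.1 -80.3 622.7  37.2]
[ 40 229  10  62 303] [ 3.052e+02  5.723e+02  1.446e+02  1.580e+01 -3.000e-01  3.045e+02
  5.730e+02]
```

View pics/w9.png

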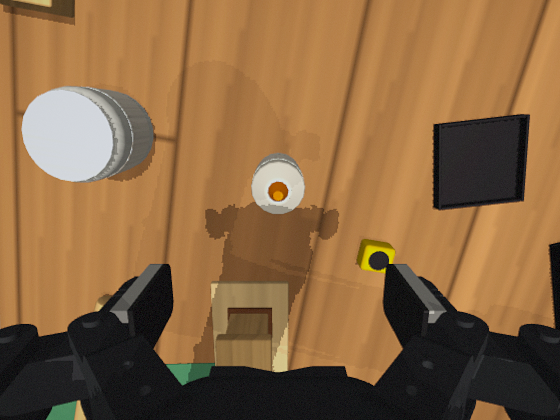

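The wrist picture shows the glue at (278,190) and the tray at (480,160), with the jar at (80,135) clear. Picking up the glue.

>>> play_rows(
  deltas=[
    [0.001, -0.0016, -0.036, 0, 0, 0, 0.085],
    [0, 0, -0.04, 0, 0, 0, 0.085],
    [0, 0, -0.04, 0, 0, 0, 0.085],
    [0, 0, -0.04, 0, 0, 0, 0.085],
    [0, 0, -0.03, 0, 0, 0, 0.085],
  ],
  newtons=40,
)

```text
t: 26.07
tcp_pos: [645.9, -282.3, 72.2]
orientation: [[0.172, -0.985, -0.002], [-0.985, -0.172, 0.001], [-0.001, 0.002, -1.0]]
force: [-0.3, -0.4, -1.1]
opening: 85.1
gripper_force: 0.0
```

>>> play_rows(
  deltas=[
    [0, 0, -0.013, 0, 0, 0, 0.085],
    [0, 0, 0, 0, 0, 0, 0.07],
    [0, 0, 0, 0, 0, 0, 0.058],
    [0, 0, 0, 0, 0, 0, 0.04],
    [0, 0, 0, 0, 0, 0, 0.04],
  ],
)

```text
t: 26.48
tcp_pos: [648.5, -284.2, 65.1]
orientation: [[0.172, -0.985, 0.004], [-0.985, -0.172, -0.001], [0.002, -0.004, -1.0]]
force: [-0.9, 0.8, 1.7]
opening: 46.9
gripper_force: 41.1
```

>>> play_rows(
  deltas=[
    [0, 0, 0, 0, 0, 0, 0.04],
    [0, 0, 0, 0, 0, 0, 0.04],
    [0, 0, 0, 0, 0, 0, 0.04],
  ],
)

```text
t: 26.73
tcp_pos: [648.5, -284.4, 65.1]
orientation: [[0.171, -0.985, 0.005], [-0.985, -0.171, -0.001], [0.002, -0.004, -1.0]]
force: [-1.0, 1.8, 7.2]
opening: 47.0
gripper_force: 41.4
```

```bash
python3 - <<'E'
from rig import r;from h import *
import pickle
st(r)
t=r.snapshot("top");print("top");scan(t,118,140,127,60);scan(t,78,96,85,200)
g=t["image"].max(2);W=world(t)
m=comp((g<70)&(W[...,2]<25),(412,215));print("tray",m.sum(),rect(t,m,10))
m=comp((W[...,2]>7)&(W[...,2]<18),(412-18,215));print(m.sum(),rect(t,m,14) if m.any() else "")
E
```

```text
t 26.73 tcp [ 648.5 -284.4   65.1] yang -170.14 zax [ 0.0046 -0.0011 -1.    ] F [-1.   1.8  7.2] open 47.0 grip 41.4 q6 0.31
top
[   0  227   41  182 5363] [182.8 591.5 400.6  92.    5.5 195.3 600.8]
[258 372  52  20 232] [ 57.4  -6.7 113.5  30.5  81.6  59.7  -6.3]
[132  51  31  30 210] [797.1 359.2  77.6  74.3  38.6 797.7 360.6]
[512 111  36  33 917] [ 657.3 -597.1   80.5   74.8   78.5  657.8 -597.6]
[261 122  33  26 654] [623.7  22.7  81.   55.8 -80.  624.6  25.9]
[ 29 229  22 175 888] [177.8 572.8 399.4  15.3   0.  174.6 572.9]
tray 382 [ 453.1 -338.7   60.8   60.7   16.1  458.5 -342.2]
0
```

>>> play_rows(
  deltas=[
    [0, 0, 0.02, 0, 0, 0, 0.04],
    [0, 0, 0.035, 0, 0, 0, 0.04],
    [0, 0, 0.04, 0, 0, 0, 0.04],
    [0, 0, 0.04, 0, 0, 0, 0.04],
    [-0.015, -0.003, 0.03, 0, 0, 0, 0.04],
  ],
)

```text
t: 27.2
tcp_pos: [634.1, -287.1, 231.5]
orientation: [[0.172, -0.985, 0.005], [-0.985, -0.172, -0.002], [0.002, -0.005, -1.0]]
force: [1.7, -0.7, -1.0]
opening: 47.1
gripper_force: 42.0
```

>>> play_rows(
  deltas=[
    [-0.03, -0.007, 0, 0, 0, 0, 0.04],
    [-0.038, -0.009, 0, 0, 0, 0, 0.04],
    [-0.025, -0.006, 0, 0, 0, 0, 0.04],
    [0, 0, 0, 0, 0, 0, 0.04],
    [0, 0, 0, 0, 0, 0, 0.04],
  ],
)

```text
t: 27.62
tcp_pos: [537.7, -309.5, 228.8]
orientation: [[0.169, -0.986, 0.003], [-0.986, -0.169, -0.0], [0.001, -0.003, -1.0]]
force: [1.2, -0.4, -2.3]
opening: 47.2
gripper_force: 42.0
```

```bash
python3 - <<'E'
from rig import r;from h import *
st(r);s=r.snapshot("wrist");im=s["image"];W=world(s)
T=s["world_from_camera"];K=s["mtx"]
p=np.linalg.inv(T)@[440,-331,10,1];u,v=(K@p[:3]/p[2])[:2];print(u,v)
g=im.max(2);m=comp((g<75)&(W[...,2]<25),(int(u),int(v)));print(m.sum(),rect(s,m,10))
m2=m&(W[...,2]>9);print(m2.sum(),rect(s,m2,14))
i=im.copy();i[m]=(0,0,255);i[m2]=(0,255,0)
vis=np.hstack([im,i])[max(0,int(v)-130):int(v)+130];
a=lambda k:k[max(0,int(v)-80):int(v)+80,int(u)-80:int(u)+80]
cv2.imwrite("pics/w10.png",cv2.resize(np.hstack([a(im),a(i)]),(800,400)))
E
```

```text
t 27.62 tcp [ 537.7 -309.5  228.8] yang -170.25 zax [ 2.7e-03 -3.0e-04 -1.0e+00] F [ 1.2 -0.4 -2.3] open 47.2 grip 42.0 q6 0.38
383.0903136336835 178.90144682548774
8986 [ 441.7 -332.5   91.9   91.2   16.2  441.7 -334.2]
1416 [ 442.6 -332.8   90.1   89.5   16.2  440.  -336.3]
```

View pics/w10.png

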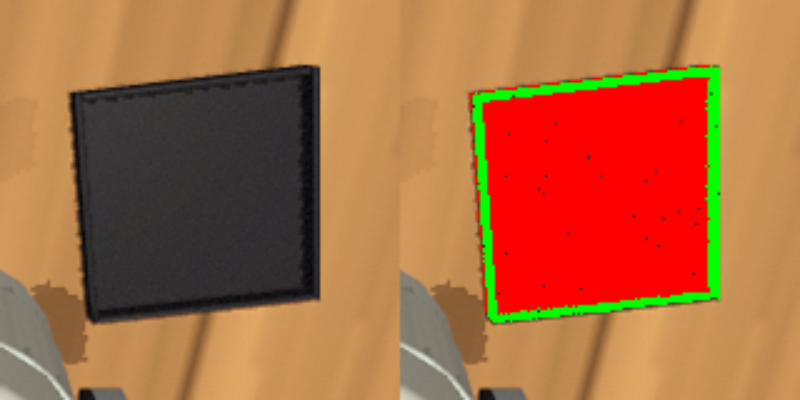

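The crop shows the tray with its rim fitted at 90×89.5 mm, centre (442.6, -332.8), so it is the middle-sized one.

>>> play_rows(
  deltas=[
    [-0.032, -0.008, 0, 0, 0, 0, 0.04],
    [-0.038, -0.009, 0, 0, 0, 0, 0.04],
    [-0.025, -0.0065, 0, 0, 0, 0, 0.04],
    [0, 0, -0.03, 0, 0, 0, 0.04],
    [0, 0, -0.04, 0, 0, 0, 0.04],
  ],
)

```text
t: 28.08
tcp_pos: [446.2, -334.0, 160.6]
orientation: [[0.171, -0.985, 0.009], [-0.985, -0.171, -0.004], [0.005, -0.008, -1.0]]
force: [2.2, 0.2, -3.5]
opening: 47.3
gripper_force: 42.2
```

>>> play_rows(
  deltas=[
    [0, 0, -0.04, 0, 0, 0, 0.04],
    [0, 0, -0.025, 0, 0, 0, 0.04],
    [0, 0, -0.01, 0, 0, 0, 0.04],
    [0, 0, 0, 0, 0, 0, 0.04],
    [0, 0, 0, 0, 0, 0, 0.04],
  ],
)

```text
t: 28.5
tcp_pos: [445.1, -332.8, 82.6]
orientation: [[0.172, -0.985, 0.0], [-0.985, -0.172, -0.001], [0.001, -0.0, -1.0]]
force: [0.6, 0.3, -1.8]
opening: 47.0
gripper_force: 42.2
```

```bash
python3 -c "
from rig import r;from h import *
st(r)"
```

```text
t 28.5 tcp [ 445.1 -332.8   82.6] yang -170.11 zax [ 1.e-04 -5.e-04 -1.e+00] F [ 0.6  0.3 -1.8] open 47.0 grip 42.2 q6 0.46
```

>>> play_rows(
  deltas=[
    [-0.0026, 0, -0.007, 0, 0, 0, 0.04],
    [0, 0, -0.004, 0, 0, 0, 0.04],
    [0, 0, -0.002, 0, 0, 0, 0.04],
    [0, 0, 0, 0, 0, 0, 0.04],
    [0, 0, 0, 0, 0, 0, 0.04],
  ],
)

```text
t: 28.92
tcp_pos: [441.5, -332.7, 69.5]
orientation: [[0.171, -0.985, 0.001], [-0.985, -0.171, -0.0], [0.0, -0.001, -1.0]]
force: [-0.2, 0.0, -2.1]
opening: 46.8
gripper_force: 42.2
```

>>> play_rows(
  deltas=[
    [0, 0, -0.001, 0, 0, 0, 0.04],
    [0, 0, 0, 0, 0, 0, 0.04],
    [0, 0, 0, 0, 0, 0, 0.04],
  ],
)

```text
t: 29.17
tcp_pos: [441.4, -332.6, 68.2]
orientation: [[0.171, -0.985, 0.0], [-0.985, -0.171, -0.0], [0.0, -0.0, -1.0]]
force: [-0.3, -0.3, -0.7]
opening: 47.1
gripper_force: 42.2
```

Contact is just starting. One more half-millimetre (plus 1 mm in x), then release, lift clear and look.

>>> play_rows(
  deltas=[
    [0.001, -0.0003, 0, 0, 0, 0, 0.04],
    [0, 0, -0.0005, 0, 0, 0, 0.04],
    [0, 0, 0, 0, 0, 0, 0.048],
    [0, 0, 0, 0, 0, 0, 0.055],
    [0, 0, 0, 0, 0, 0, 0.065],
  ],
)

```text
t: 29.58
tcp_pos: [442.7, -333.0, 67.7]
orientation: [[0.171, -0.985, 0.001], [-0.985, -0.171, -0.0], [0.0, -0.001, -1.0]]
force: [0.2, 0.3, 0.7]
opening: 64.6
gripper_force: 0.0
```

>>> play_rows(
  deltas=[
    [0, 0, 0, 0, 0, 0, 0.08],
    [0, 0, 0.005, 0, 0, 0, 0.085],
    [0, 0, 0.03, 0, 0, 0, 0.085],
    [0, 0, 0.04, 0, 0, 0, 0.085],
    [0, 0, 0.04, 0, 0, 0, 0.085],
  ],
)

```text
t: 30.0
tcp_pos: [441.6, -332.6, 183.4]
orientation: [[0.171, -0.985, -0.002], [-0.985, -0.171, 0.001], [-0.001, 0.002, -1.0]]
force: [1.8, 0.2, -1.4]
opening: 84.8
gripper_force: 0.0
```

>>> play_rows(
  deltas=[
    [0, 0, 0.04, 0, 0, 0, 0.085],
    [-0.005, -0.03, 0.03, 0, 0, 0, 0.085],
    [-0.015, -0.038, 0, 0, 0, 0, 0.085],
    [-0.015, -0.038, 0, 0, 0, 0, 0.085],
    [-0.015, -0.038, 0, 0, 0, 0, 0.085],
  ],
)

```text
t: 30.42
tcp_pos: [392.2, -477.4, 253.4]
orientation: [[0.172, -0.985, 0.002], [-0.985, -0.172, -0.001], [0.002, -0.002, -1.0]]
force: [1.0, -0.1, 1.0]
opening: 85.0
gripper_force: 0.0
```

>>> play_rows(
  deltas=[
    [-0.015, -0.038, 0, 0, 0, 0, 0.085],
    [-0.015, -0.038, 0, 0, 0, 0, 0.085],
    [-0.015, -0.038, 0, 0, 0, 0, 0.085],
    [0, 0, 0, 0, 0, 0, 0.085],
    [0, 0, 0, 0, 0, 0, 0.085],
  ],
)

```text
t: 30.83
tcp_pos: [345.7, -591.9, 250.8]
orientation: [[0.167, -0.986, -0.001], [-0.986, -0.167, 0.001], [-0.001, 0.001, -1.0]]
force: [0.2, 0.4, 0.0]
opening: 84.9
gripper_force: 0.0
```

```bash
python3 - <<'E'
from rig import r;from h import *
st(r)
t=r.snapshot("top");cv2.imwrite("pics/t11.png",cv2.resize(t["image"][90:250,240:454],(800,598),interpolation=cv2.INTER_CUBIC))
print("weight");scan(t,118,136,123,60);print("shelf");scan(t,78,96,85,200)
g=t["image"].max(2);W=world(t)
m=((W[...,2]>60)&(W[...,2]<115)&(abs(W[...,0]-440)<60)&(abs(W[...,1]+331)<60));print("glue",m.sum(),rect(t,m,75),W[m][:,2].max())
E
```

```text
t 30.83 tcp [ 345.7 -591.9  250.8] yang -170.37 zax [-0.001  0.001 -1.   ] F [0.2 0.4 0. ] open 84.9 grip 0.0 q6 0.93
weight
[294 117  18  19 261] [634.3 -35.3  44.1  40.5   1.2 634.3 -35.3]
[   0  227   41  182 5351] [182.4 592.  402.8  92.2   6.2 193.7 603.5]
shelf
[392  49  31  30 710] [ 8.159e+02 -2.973e+02  7.770e+01  7.580e+01 -4.000e-01  8.166e+02
 -2.977e+02]
[132  51  31  30 208] [797.  359.4  76.9  75.5  48.7 796.7 360.1]
[511 111  37  33 919] [ 657.8 -597.    80.9   73.8   78.5  657.6 -597.6]
[ 261  115   83   33 1453] [634.  -35.5 199.2  55.6 -80.1 632.8 -35.2]
[ 29 229  22 175 880] [ 1.778e+02  5.727e+02  3.994e+02  1.530e+01 -1.000e-01  1.745e+02
  5.728e+02]
glue 319 [ 438.8 -327.6   48.8   47.    89.3  437.9 -328.2] 104.20392766474686
```

View pics/t11.png

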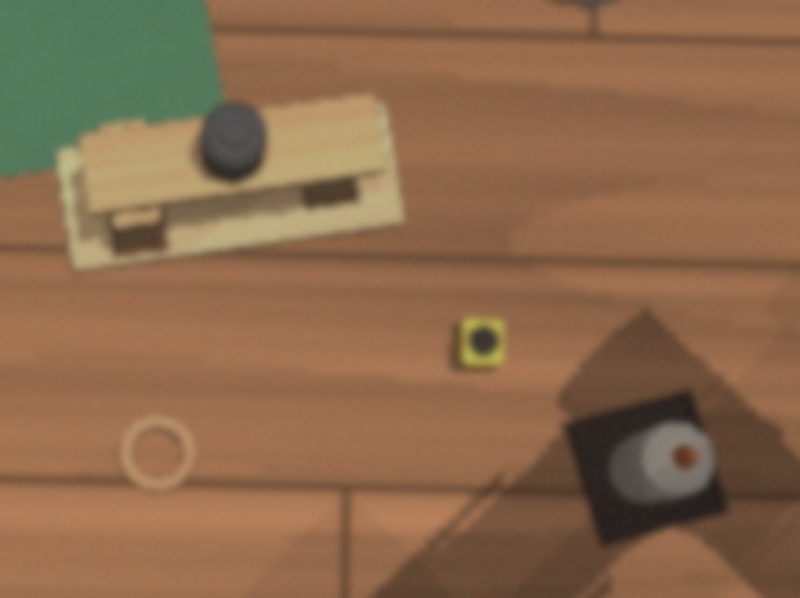

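The picture shows the riser assembled, with the weight at (233,140) in the middle of the shelf and the glue upright in the tray (645,465). The measurements agree within about 3 mm, so I'm handing in.

```bash
python3 -c "
from rig import r
print(r.sign_off())"
```

```text
the job is handed in; nothing more can be done
None
```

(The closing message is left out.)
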